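# Straightedge to the passed test plate

### The job

Two enamel test plates have been tagged: green for pass, red for reject. First lay the green-tagged plate flat on the aluminium board, chips upward, with one long edge against both steel pins; then take the straightedge by its black fin from the sloping rack and lay it foot down on the board, flush along the whole of the plate's other long edge, the plate still against the pins. Leave the red-tagged plate where it is.

Things in the scene. Friction and masses are not known exactly. Their poses are not given: they have to be found in the camera images.
- green_plate: Loose copper test plate with six visible colour chips and a green plastic tag (56 x 18 mm with a white border, up to 13 mm above the underside) across one short end. 60 mm along its x, 100 mm along its y; 8 mm thick (10 mm over the chips). Origin at the centre of its underside, z up through the chips; the tag lies at y = -41 mm.
- red_plate: Same plate with a red tag, on the worktop; to be left alone. Same axes.
- straightedge: Loose steel straightedge, 0.35 kg: flat foot 24 (x) by 160 (y) by 12 mm (z), long faces at x = +-12 mm; upright black grip fin on its middle, 10 mm thick (x), 70 mm long (y), from z = 12 to 57 mm. Origin: centre of the foot's underside, z along the fin. It starts on the rack's slope, z leaning 35 degrees from vertical towards the rack's front.
- rack: Fixed grey rack, bed sloping 35 degrees down to its front (-x), 10 mm lip at the low edge. Origin: centre of its foot on the worktop; y along the bed. The straightedge rests at about (0, 0, 55 mm). A shelf with jars above (underside z = 250, x = -10 to 75, y = +-95 mm) leaves only a tilted grasp along the fin, from front and above. Posts 14 mm square at x = 62, y = +-80 mm.
- board: Fixed aluminium inspection board, 130 mm (x) by 190 mm (y), 10 mm thick, on the worktop. Origin at the centre of its underside. Two upright steel pins 8 mm in diameter stand 12 mm above its top at x = 48, y = +-32 mm. The plate goes on the -x side of the pins, the straightedge on the -x side of the plate.
- pin_line (a point): Point on the board's top surface (10 mm up), midway between the pins, on the line that touches both pins on their -x side (x = 44 mm of the board); axes as the board's. The plate's centre belongs 30 mm to -x of it.
There are look-alikes about, which are no part of the job. There is more than one size of the straightedge; the job needs the larger.

How it is judged:
By the outcome, as a careful person would: the job done as asked, in the order asked, and still so for the second after the job is handed in, with the robot touching nothing.
It also fails if it takes over 58 s, if anything falls off the work surface, if the arm or the gripper's body presses on something with over 40 N, if the wrist force passes 120 N, or if a joint passes its speed limit or range.

### The arm

A 7-joint arm with a two-finger parallel gripper is mounted at the origin on a cart in front of the work surface, level with it; the furniture and walls round the work are solid. World frame = base frame: x ahead of the robot, y to its left, z up, the work surface at z = 0. Lengths are in m, angles in rad, forces in N, time in s.
With the tool pointing down it reaches from about 0.425 to 1.025 m from the base axis. Payload 9.4 kg.
Tool frame: the origin (TCP) lies at the very end of the fingers, on their centre line; the grasp point (between the pads) lies 19 mm behind it; z points along the fingers, y is the direction in which the jaws open and shut (so a half turn about z gives the same grasp; the last joint's range is limited). The gripper opens to 85 mm and grips with 20 to 120 N. Pads are 22 mm wide; open, the fingers measure 114 mm over their backs; the gripper's body (76 mm by 85 mm) begins 54 mm behind the grasp point. The pads swing forward as they close: fully open they stand 13 mm farther back than shut.
Start: joints at [-1.25, 0.599, -0.003, 1.599, 0.002, 0.943, -0.08], TCP at [0.281, 0.668, 0.204] pointing down, gripper open.
Joint ranges: [-2.57, 2.57], [-0.35, 1.97], [-1.29, 1.29], [0.11, 2.56], [-1.05, 4.19], [0.11, 1.86], [-2.63, 2.63]. Speed limits (rad/s): [2.22, 2.22, 3.01, 3.01, 3.14, 3.14, 3.14].

### API

Orientations are given as a unit quaternion [w, x, y, z].
In Python, from plant import read_state, snapshot, finish_job gives the robot as it stands. The module is installed in compiled form; this text tells all that it offers.
- The arm moves only by the tool jog_arm, never from a script. Its argument "series" is text: rows parted by semicolons, each of 7 numbers parted by spaces: the turn, a rotation vector about the tool's x, y, z in rad, then the shift along the tool's x, y, z in m, then the closure, from 0 (fully open) to 1 (shut). In form: wx wy wz dx dy dz fingers; .... A call has 1 to 20 rows; each row is the pose to reach, as a shift and turn from the pose commanded when the call began, along the tool's axes at that moment; what a row does not reach only later rows make up. A row lasts 1/12 s, in which the tool goes at most 41.7 mm and 7.16 degrees, less where a joint would pass 70% of its speed; a pose out of reach is approached as far as the arm can. A call with a gripper value outside its range is refused whole. The fingers move at their own pace and stop on an object; "newtons" is the grip in N (left out, the last holds). Time passes only in rows, so rows that repeat a pose let the fingers close. It gives the time, the measured TCP pose, the force and the opening at its end, in the units of the state.
- read_state(): the state, without advancing time (a new reading comes with each control period).
- snapshot(name): name is "scene" or "top" or "wrist"; returns a dict with "pixels" (480x640x3 uint8, blue, green, red), "z_map" (480x640 float32, m along the optical axis (not along the pixel's ray), 0 where there is no reading), "fx", "fy", "cx", "cy" (pixels), "rvec" (rotation vector, rad) and "tvec" (3), from world to camera coordinates, as OpenCV has them; the wrist camera has in their place "hand_eye" (4x4, takes a point from camera to tool coordinates, whose origin is the TCP and whose axes are the flange's). Camera axes: x right, y down, z forward; pixel columns grow to the right and rows downward; lengths in m; the calibration is good to about 2 mm. A picture is of the moment at which its call begins: read the wrist's pose just before it.
- finish_job(): hands the job in, once; it reports no verdict.
The state is a dict: "time": time; "joint_positions": joint angles; "qvel": joint speeds; "tau": joint torques, N m; "tool_pos": TCP position; "orientation": TCP orientation; "force": force on the tool from outside, world axes, zero at the start; "ft_torque": the same for the moment, N m; "width": opening from 0.0 (shut) to 1.0 (fully open).
Only numpy, scipy, OpenCV 4.12 (cv2) and the standard library are available. Lean on these libraries where they do the work, as an engineer would, in place of code of your own. Each camera call takes 0.05 s, during which the arm holds its last target. There are 200 camera calls.

## Working session

There is one attempt and no reset: what is moved stays moved. The work goes in short steps, Python scripts to look and compute and a tool call to move; the robot and the scene stay as the last step left them, time stands still between calls to the robot, and variables do not carry over. Pictures are saved under pics/ and viewed, on a budget of 10 in all, crops included, one or two more only if the job needs it, and the job is handed in when it is done.

Besides the shell and the picture viewer there is one more tool, called as name(argument=value, ...), one argument or row to a line, values as JSON. jog_arm: Moves the arm, as the interface text tells. Its arguments: {"type":"object","properties":{"series":{"type":"string"},"newtons":{"type":"number"}},"required":["series"]}

```bash
mkdir -p pics; cat > h.py <<'E'
import numpy as np, cv2, pickle
from scipy.spatial.transform import Rotation as R
from plant import read_state, snapshot
def pose():
    s=read_state(); q=s["orientation"]; T=np.eye(4)
    T[:3,:3]=R.from_quat([q[1],q[2],q[3],q[0]]).as_matrix(); T[:3,3]=s["tool_pos"]; return T
def grab(name,tag):
    T=pose(); s=snapshot(name); 
    if name=="wrist": C=T@np.array(s["hand_eye"])
    else:
        C=np.eye(4); r=cv2.Rodrigues(np.array(s["rvec"],float))[0]; C[:3,:3]=r.T; C[:3,3]=-r.T@np.array(s["tvec"]).ravel()
    s["C"]=C; cv2.imwrite(f"pics/{tag}.png",s["pixels"]); pickle.dump(s,open(f"{tag}.pkl","wb")); return s
def load(tag): return pickle.load(open(f"{tag}.pkl","rb"))
def cloud(s):
    z=s["z_map"]; v,u=np.indices(z.shape)
    p=np.stack([(u-s["cx"])/s["fx"]*z,(v-s["cy"])/s["fy"]*z,z],-1)@s["C"][:3,:3].T+s["C"][:3,3]
    p[z==0]=np.nan; return p
E
python3 - <<'E'
from h import *
for n in ("scene","top","wrist"):
    s=grab(n,n+"0"); print(n,s["C"].round(3).tolist(),s["fx"])
a=cv2.imread("pics/scene0.png");b=cv2.imread("pics/top0.png")
print(read_state())
E
```

```text
scene [[0.648, -0.382, 0.659, -0.367], [-0.762, -0.308, 0.57, -0.84], [-0.015, -0.871, -0.491, 0.732], [0.0, 0.0, 0.0, 1.0]] 533.002837044141
top [[-0.0, -0.995, 0.102, 0.391], [-1.0, 0.001, 0.004, -0.059], [-0.004, -0.102, -0.995, 1.435], [0.0, 0.0, 0.0, 1.0]] 457.7469986504877
wrist [[0.388, 0.88, 0.273, 0.211], [0.922, -0.371, -0.115, 0.697], [-0.0, 0.296, -0.955, 0.372], [0.0, 0.0, 0.0, 1.0]] 356.5224811378192
{'time': 0.15, 'joint_positions': array([-1.24968585,  0.59998126, -0.00250291,  1.59991847,  0.00181278,
        0.94288288, -0.07977949]), 'qvel': array([ 0.00062165, -0.00277311,  0.0003183 , -0.00128831, -0.00051021,
        0.00071389,  0.00042116]), 'tau': array([ 3.34028620e-03, -7.76994324e+01,  1.56699367e+00, -2.58235878e+01,
        1.25397489e-02,  6.85830630e-03, -2.16852413e-05]), 'tool_pos': array([0.28075928, 0.6680331 , 0.20309698]), 'orientation': array([-4.44854571e-05,  1.97570299e-01,  9.80288541e-01, -5.92798203e-04]), 'force': array([ 0.81164618, -0.1373965 ,  0.08948536]), 'ft_torque': array([-0.03588373,  0.01796477,  0.02440904]), 'width': 0.9963101332957042}
```

View pics/top0.png

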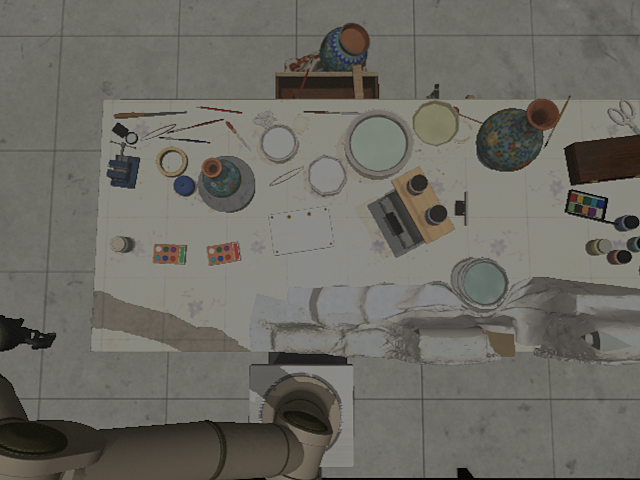

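View pics/scene0.png

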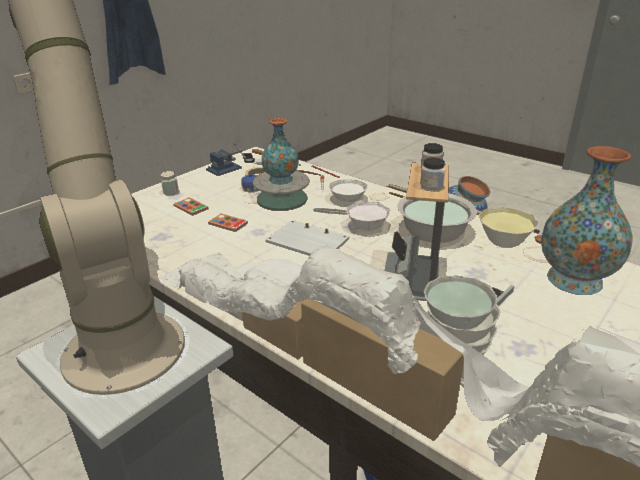

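The top view shows the plates at about (170,254) with a green tag and (223,252) with a red tag. The board is at (301,231) with pins at (289,216) and (309,213). The rack fin is at (393,225), and the small look-alike is at (460,207). Next I'll get coarse coordinates.

```bash
python3 - <<'E'
from h import *
s=load("top0");P=cloud(s)
for n,(u,v) in dict(green=(170,254),greentag=(184,253),red=(223,252),redtag=(238,252),board=(301,231),bTL=(270,211),bTR=(330,208),bBR=(333,247),bBL=(273,254),pinL=(289,216),pinR=(309,213),fin=(393,225),rackA=(370,205),rackB=(402,255),bed1=(378,206),shelfFL=(393,183),shelfFR=(432,242),shelfBR=(453,235),shelfBL=(414,168),jarL=(418,183),jarR=(436,213),dummy=(462,207),jar=(122,243),vase=(212,170),cloth=(330,300),cloth2=(300,310),bowl=(326,175)).items(): print(n,P[v,u].round(3))
im=cv2.resize(s["pixels"][140:290,130:480],None,fx=2.28,fy=2.28,interpolation=cv2.INTER_CUBIC); cv2.imwrite("pics/topcrop.png",im)
g=load("scene0");Q=cloud(g)
for n,(u,v) in dict(fin=(399,247),tagG=(205,208),clothtop=(340,260)).items(): print(n,Q[v,u].round(3))
# tall cloth
m=(P[...,0]>.1)&(P[...,0]<.4)&(P[...,1]<.3); print("cloth max z",np.nanmax(P[...,2][m]))
E
```

```text
green [0.489 0.411 0.013]
greentag [0.492 0.367 0.014]
red [0.495 0.246 0.011]
redtag [0.495 0.199 0.011]
board [0.56  0.003 0.014]
bTL [ 0.626  0.102 -0.002]
bTR [ 0.635 -0.088  0.   ]
bBR [ 0.511 -0.098  0.002]
bBL [0.489 0.091 0.001]
pinL [0.607 0.04  0.021]
pinR [ 0.616 -0.022  0.02 ]
fin [ 0.568 -0.272  0.099]
rackA [ 0.644 -0.215  0.005]
rackB [ 0.486 -0.315 -0.003]
bed1 [ 0.641 -0.24   0.003]
shelfFL [ 0.658 -0.248  0.258]
shelfFR [ 0.527 -0.409 -0.   ]
shelfBR [ 0.549 -0.477 -0.004]
shelfBL [ 0.764 -0.357  0.003]
jarL [ 0.645 -0.302  0.314]
jarR [ 0.569 -0.344  0.316]
dummy [ 0.636 -0.504  0.01 ]
jar [0.518 0.54  0.065]
vase [0.731 0.263 0.109]
cloth [ 0.348 -0.087  0.058]
cloth2 [0.316 0.005 0.01 ]
bowl [ 0.733 -0.076  0.038]
fin [ 0.564 -0.289  0.089]
tagG [0.508 0.363 0.007]
clothtop [ 0.23  -0.375  0.252]
cloth max z 0.8695472791307969
```

View pics/topcrop.png

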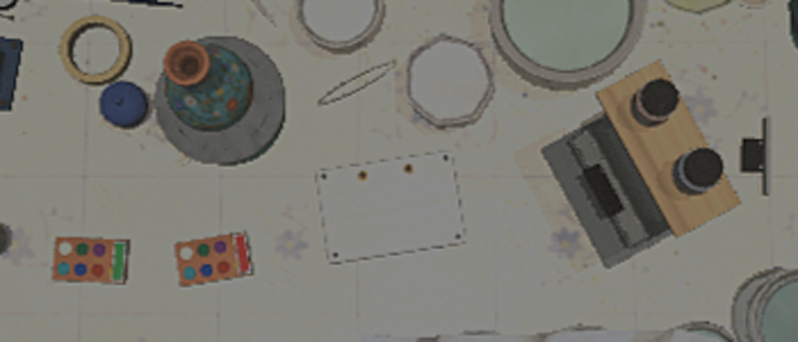

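jog_arm(
  series="0 0 1.1 -0.294 -0.162 0 0;0 0 1.1 -0.294 -0.162 0 0;0 0 1.1 -0.294 -0.162 0 0;0 0 1.1 -0.294 -0.162 0 0;0 0 1.1 -0.294 -0.162 0 0;0 0 1.1 -0.294 -0.162 0 0;0 0 1.1 -0.294 -0.162 0 0;0 0 1.1 -0.294 -0.162 0 0;0 0 1.1 -0.294 -0.162 0 0;0 0 1.1 -0.294 -0.162 0 0;0 0 1.1 -0.294 -0.162 0 0;0 0 1.1 -0.294 -0.162 0 0",
)

```text
time: 1.15
tool_pos: [0.488, 0.4065, 0.2035]
orientation: [-0.0, 0.679, 0.734, -0.0]
force: [0.1, -0.4, 0.1]
width: 1.002
```

```bash
cat >> h.py <<'E'
def go(T,pos,Rw):
    "jog numbers from commanded pose T to world target"
    rv=R.from_matrix(T[:3,:3].T@Rw).as_rotvec(); d=T[:3,:3].T@(np.array(pos)-T[:3,3])
    print("jog",rv.round(4),d.round(4),"rows>=",round(max(np.linalg.norm(d)/.0417,np.linalg.norm(rv)/.125),1))
def down(yaw): # tool z down, tool y at azimuth yaw(deg)
    a=np.radians(yaw); y=np.array([np.cos(a),np.sin(a),0]); z=np.array([0,0,-1.]); return np.stack([np.cross(y,z),y,z],1)
E
python3 - <<'E'
from h import *
s=grab("wrist","w1");P=cloud(s);T=pose();print(T.round(4),read_state()["time"],read_state()["joint_positions"].round(2))
hsv=cv2.cvtColor(s["pixels"],cv2.COLOR_BGR2HSV)
z=P[...,2]
m=((z>.0045)&(z<.016)).astype(np.uint8)
n,l,st,c=cv2.connectedComponentsWithStats(m)
for i in range(1,n):
    if st[i,4]>800:
        q=P[l==i]; r=cv2.minAreaRect((q[:,:2]*1000).astype(np.float32)); print(i,st[i],r,np.percentile(q[:,2],[5,50,95]).round(4), cv2.mean(s["pixels"],(l==i).astype(np.uint8))[:3])
E
```

```text
[[-7.800e-02  9.969e-01 -8.000e-04  4.879e-01]
 [ 9.969e-01  7.800e-02  3.000e-04  4.067e-01]
 [ 4.000e-04 -8.000e-04 -1.000e+00  2.035e-01]
 [ 0.000e+00  0.000e+00  0.000e+00  1.000e+00]] 1.2 [-0.99  0.5   0.3   1.83 -0.2   0.84 -0.51]
1 [ 554    0   86  111 3804] ((746.637939453125, 566.0347900390625), (79.14120483398438, 91.08057403564453), 81.72046661376953) [0.0064 0.0087 0.0132] (68.91298633017875, 54.39169295478444, 42.20136698212408)
6 [ 294  142   69  103 5564] ((490.79876708984375, 415.0723571777344), (100.12467956542969, 60.0568733215332), 87.27196502685547) [0.0062 0.0078 0.0117] (83.39503953989936, 100.52084831056794, 121.6364126527678)
21 [ 286  296   59   81 3908] ((492.0218505859375, 245.94735717773438), (60.01087951660156, 101.54911804199219), 9.85518741607666) [0.006  0.0076 0.0115] (73.0783009211873, 89.2195496417605, 136.27047082906859)
22 [ 458  301   89   29 1298] ((702.3517456054688, 294.8691101074219), (99.04183197021484, 29.95052719116211), 8.414755821228027) [0.0069 0.0133 0.0156] (62.547765793528505, 69.38212634822804, 50.482280431432976)
```

View pics/w1.png

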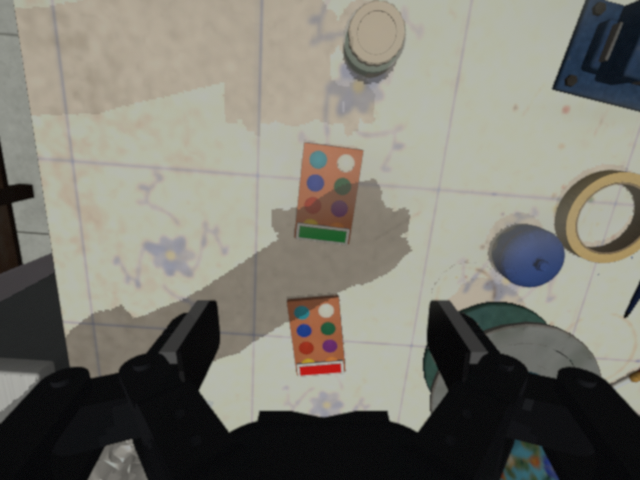

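The green plate is at (329,192), chips up. It measures 100.1 x 60.1 mm with its top at 8 mm, which matches the given sizes. The red plate is below it at (316,335).

```bash
python3 - <<'E'
from h import *
T=pose()
go(T,(.4908,.4151,.05),down(-2.7)); go(T,(.4908,.4151,-.003),down(-2.7))
E
```

```text
jog [-0.0008 -0.0003  0.1252] [0.0081 0.0037 0.1535] rows>= 3.7
jog [-0.0008 -0.0003  0.1252] [0.0081 0.0037 0.2065] rows>= 5.0
```

jog_arm(
  series="0 0 0.125 0.008 0.0035 0.04 0.18;0 0 0.125 0.008 0.0035 0.08 0.18;0 0 0.125 0.008 0.0035 0.12 0.18;0 0 0.125 0.008 0.0035 0.15 0.18;0 0 0.125 0.008 0.0035 0.17 0.18;0 0 0.125 0.008 0.0035 0.185 0.18;0 0 0.125 0.008 0.0035 0.193 0.18;0 0 0.125 0.008 0.0035 0.193 0.18;0 0 0.125 0.008 0.0035 0.193 0.18",
  newtons=60,
)

```text
time: 1.95
tool_pos: [0.4917, 0.4141, 0.0109]
orientation: [-0.0, 0.725, 0.689, -0.0]
force: [0.4, 0.2, 0.5]
width: 0.82
```

```bash
python3 - <<'E'
from h import *
s=grab("wrist","w2");P=cloud(s);T=pose();print(T.round(4),read_state()["force"])
cv2.imwrite("pics/w2.png",s["pixels"])
# fingertips: non-plate points close to the pads, in tool coords
Q=(P-T[:3,3])@T[:3,:3]
for a in (-1,1):
    m=(np.abs(Q[...,0])<.03)&(Q[...,1]*a>.028)&(Q[...,1]*a<.06)&(P[...,2]>-.01)&(Q[...,2]>-.06)
    q=Q[m]; print(a,m.sum(), [ (k,np.round(np.sort(q[:,2])[-5:],4)) for k in [0]] )
    h=(P[...,2]>.003)&m; print(h.sum(), Q[h].min(0).round(4) if h.any() else 0, Q[h].max(0).round(4) if h.any() else 0)
E
```

```text
[[ 5.060e-02  9.987e-01  7.000e-04  4.922e-01]
 [ 9.987e-01 -5.060e-02  9.000e-04  4.142e-01]
 [ 9.000e-04  6.000e-04 -1.000e+00  1.160e-02]
 [ 0.000e+00  0.000e+00  0.000e+00  1.000e+00]] [ 0.2491439  -0.06696994  0.43862986]
-1 6987 [(0, array([0.0148, 0.015 , 0.015 , 0.0151, 0.0151]))]
2453 [-0.0297 -0.0499 -0.06  ] [ 0.0299 -0.028   0.0066]
1 6880 [(0, array([0.0147, 0.0149, 0.0149, 0.0149, 0.0153]))]
1937 [-0.0295  0.028  -0.06  ] [0.0299 0.0481 0.0068]
```

View pics/w2.png

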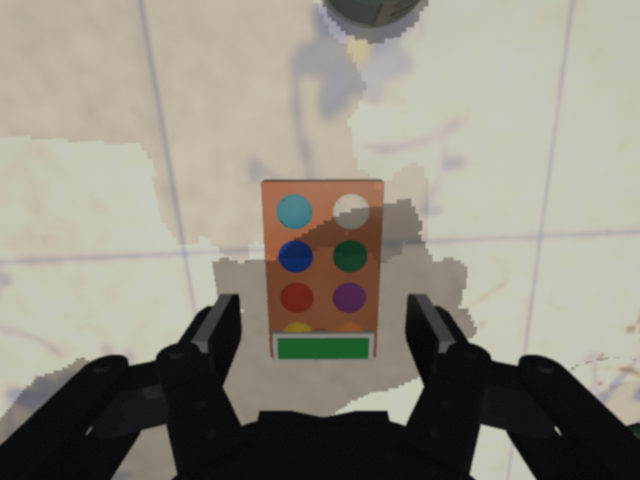

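The plate at (323,270) sits centred between the fingers, whose inner faces are at columns 240 and 408. I'll descend and grip.

jog_arm(
  series="0 0 0 0 -0.001 0.005 0.18;0 0 0 0 -0.001 0.01 0.18;0 0 0 0 -0.001 0.014 0.18;0 0 0 0 -0.001 0.014 0.18;0 0 0 0 -0.001 0.014 0.4;0 0 0 0 -0.001 0.014 0.4;0 0 0 0 -0.001 0.014 0.4;0 0 0 0 -0.001 0.014 0.4",
  newtons=60,
)

```text
time: 2.67
tool_pos: [0.4912, 0.4135, -0.003]
orientation: [0.0, 0.725, 0.688, 0.0]
force: [-0.1, 0.4, -0.0]
width: 0.598
```

jog_arm(
  series="0 0 0 0 0 0 0.6;0 0 0 0 0 0 0.6;0 0 0 0 0 0 0.6",
  newtons=60,
)

```text
time: 2.92
tool_pos: [0.4911, 0.4135, -0.0032]
orientation: [-0.0, 0.725, 0.688, 0.0]
force: [-0.7, -0.7, -0.3]
width: 0.399
```

```bash
python3 - <<'E'
from h import *
grab("wrist","w3"); print(read_state()["width"],read_state()["force"])
E
```

```text
0.40108790064203687 [-0.02334875  0.03935324 -0.48765012]
```

View pics/w3.png

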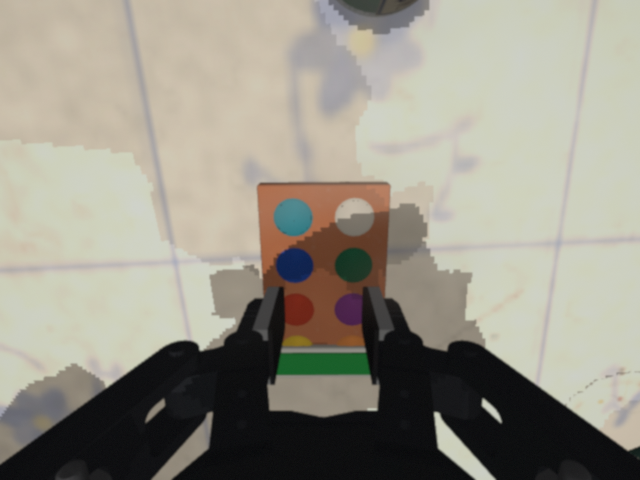

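The fingers closed above the plate: their tips hang over it at (278,290) and (368,290). I'll measure the tip height from the depth map.

```bash
python3 - <<'E'
from h import *
for t in("w3","w2"):
    s=load(t);P=cloud(s);T=s["C"]@np.linalg.inv(s["hand_eye"]);Q=(P-T[:3,3])@T[:3,:3]
    print(t,T[:3,3].round(4))
    for a in (-1,1):
        m=(np.abs(Q[...,0])<.02)&(Q[...,1]*a>.005)&(Q[...,1]*a<.065)&(P[...,2]>.0135)
        q=Q[m]; q=q[np.argsort(q[:,2])][-400::40]; print(q.round(4).tolist())
    for v in (292,296,302,310,320): print(v,[Q[v,u].round(4).tolist() for u in ((274,280,366,371) if t=="w3" else (225,235,412,420))])
print(P[250,330],P[190,300])
E
```

```text
w3 [ 0.4911  0.4135 -0.0032]
[[0.0108, -0.0204, -0.0397], [0.0072, -0.0312, -0.0387], [0.0109, -0.0242, -0.038], [0.0023, -0.0177, -0.0372], [0.011, -0.0204, -0.0364], [-0.003, -0.0177, -0.0354], [0.0073, -0.0258, -0.0346], [-0.0076, -0.0177, -0.0333], [0.0111, -0.0201, -0.032], [0.0036, -0.0176, -0.0301]]
[[0.0072, 0.0274, -0.0398], [0.0072, 0.0268, -0.0389], [0.0069, 0.0281, -0.0383], [-0.011, 0.0166, -0.0373], [0.0109, 0.0184, -0.0364], [-0.0001, 0.0164, -0.0356], [0.0109, 0.022, -0.0344], [0.0112, 0.0226, -0.0333], [0.0107, 0.0165, -0.032], [-0.0081, 0.0164, -0.0302]]
292 [[0.011, -0.0204, -0.0364], [0.0114, -0.0178, -0.0372], [0.0108, 0.0172, -0.0362], [0.0115, 0.0191, -0.0376]]
296 [[0.0108, -0.02, -0.0398], [0.0103, -0.0177, -0.0387], [0.0114, 0.0167, -0.0409], [0.0115, 0.0186, -0.0412]]
302 [[0.0109, -0.0193, -0.0449], [0.0079, -0.0177, -0.0392], [0.0098, 0.0165, -0.0429], [0.011, 0.0181, -0.0452]]
310 [[0.0106, -0.0185, -0.0507], [0.0052, -0.0176, -0.0408], [0.0068, 0.0165, -0.0438], [0.0112, 0.0172, -0.0519]]
320 [[0.0109, -0.0175, -0.0584], [0.0008, -0.0178, -0.0411], [0.0
[... 565 characters left out ...]
.0381], [0.0075, 0.0345, -0.0369], [-0.0111, 0.0348, -0.0358]]
292 [[-0.0123, -0.0549, 0.0116], [-0.013, -0.0497, 0.013], [-0.0127, 0.0493, 0.0121], [-0.0124, 0.0536, 0.0115]]
296 [[0.011, -0.0394, -0.0401], [0.0105, -0.0357, -0.039], [0.0111, 0.0351, -0.0403], [0.0112, 0.0382, -0.0406]]
302 [[0.0107, -0.0383, -0.0445], [0.0083, -0.0357, -0.04], [0.0102, 0.0343, -0.0437], [0.0111, 0.0369, -0.0454]]
310 [[0.0111, -0.0364, -0.0516], [0.0054, -0.0356, -0.0412], [0.0069, 0.0344, -0.0441], [0.0106, 0.0355, -0.0509]]
320 [[0.0098, -0.0353, -0.0564], [0.0016, -0.0356, -0.0424], [0.003, 0.0345, -0.0449], [0.0096, 0.0342, -0.0562]]
[0.49572863 0.42907684 0.00740456] [0.48253384 0.4606617  0.00723481]
```

```bash
python3 - <<'E'
from h import *
for t,cols,rows in(("w3",(277,280,283,366,369),range(282,294,1)),("w2",(234,238,410,414),range(288,300,1))):
    s=load(t);P=cloud(s);T=s["C"]@np.linalg.inv(s["hand_eye"]);Q=(P-T[:3,3])@T[:3,:3]
    for u in cols: print(t,u,[(v,*(1000*Q[v,u]).round(0).astype(int).tolist()) for v in rows])
    for a in (-1,1):
        m=(np.abs(Q[...,0])<.013)&(Q[...,1]*a>.01)&(Q[...,1]*a<.045)&(P[...,2]>.016)
        print(a,np.sort(Q[m][:,2])[-60::6].round(4))
E
```

```text
w3 277 [(282, 3, -23, -10), (283, 3, -23, -10), (284, 3, -23, -11), (285, 3, -23, -11), (286, 11, -20, -32), (287, 11, -20, -32), (288, 11, -19, -34), (289, 11, -19, -34), (290, 12, -19, -36), (291, 11, -19, -36), (292, 11, -19, -37), (293, 11, -19, -38)]
w3 280 [(282, 4, -21, -11), (283, 3, -21, -9), (284, 2, -21, -10), (285, 2, -21, -10), (286, 11, -19, -31), (287, 11, -18, -32), (288, 11, -18, -33), (289, 11, -18, -34), (290, 11, -18, -34), (291, 11, -18, -36), (292, 11, -18, -37), (293, 12, -18, -39)]
w3 283 [(282, 4, -20, -11), (283, 4, -20, -11), (284, 3, -20, -10), (285, 2, -20, -11), (286, 2, -20, -11), (287, 1, -20, -10), (288, 9, -18, -28), (289, 9, -18, -29), (290, 8, -18, -29), (291, 8, -18, -29), (292, 7, -18, -29), (293, 7, -18, -28)]
w3 366 [(282, 4, 20, -11), (283, 3, 20, -11), (284, 2, 21, -10), (285, 2, 20, -11), (286, 11, 18, -31), (287, 11, 18, -32), (288, 11, 18, -34), (289, 11, 17, -34), (290, 11, 17, -35), (291, 11, 17, -36), (292, 11, 17, -36), (293, 12, 17, -39)]
w3 369 [(282, 4, 22, -10), (283, 3, 22, -9), (284, 2, 22, -10), (285, 2, 22, -10), (286, 11, 19, 
[... 797 characters left out ...]
 8, -36, -35), (299, 7, -36, -35)]
w2 410 [(288, -11, 48, 13), (289, -11, 48, 12), (290, -12, 48, 13), (291, -13, 48, 13), (292, -13, 48, 13), (293, 11, 35, -36), (294, 11, 35, -39), (295, 12, 34, -40), (296, 11, 34, -40), (297, 10, 35, -39), (298, 10, 34, -40), (299, 9, 35, -40)]
w2 414 [(288, -10, 50, 12), (289, -11, 50, 12), (290, -12, 50, 13), (291, -12, 50, 12), (292, -13, 51, 12), (293, 11, 37, -37), (294, 11, 36, -39), (295, 11, 36, -40), (296, 11, 36, -40), (297, 11, 36, -40), (298, 12, 35, -43), (299, 11, 35, -43)]
-1 [-0.0365 -0.0363 -0.0361 -0.0359 -0.0356 -0.0354 -0.0351 -0.0348 -0.0345
 -0.0342]
1 [-0.0362 -0.0362 -0.036  -0.0358 -0.0356 -0.0353 -0.0351 -0.0347 -0.0345
 -0.0341]
```

The depth map puts the real finger ends about 30 mm behind the reported TCP: -0.029 at a 34 mm gap and -0.035 at 70 mm. I'll correct for this and approach with a force check.

jog_arm(
  series="0 0 0 0 0 0 0.18;0 0 0 0 0 0 0.18;0 0 0 0 0 0 0.18;0 0 0 0 0 0.008 0.18;0 0 0 0 0 0.014 0.18;0 0 0 0 0 0.018 0.18;0 0 0 0 0 0.021 0.18;0 0 0 0 0 0.023 0.18;0 0 0 0 0 0.023 0.18;0 0 0 0 0 0.023 0.18",
)

```text
time: 3.8
tool_pos: [0.4911, 0.4133, -0.0264]
orientation: [0.0, 0.725, 0.688, -0.0]
force: [-0.4, 0.3, -0.0]
width: 0.821
```

jog_arm(
  series="0 0 0 0 0 0.002 0.18;0 0 0 0 0 0.004 0.18;0 0 0 0 0 0.004 0.18;0 0 0 0 0 0.004 0.4;0 0 0 0 0 0.004 0.4;0 0 0 0 0 0.004 0.4;0 0 0 0 0 0.004 0.4",
  newtons=60,
)

```text
time: 4.38
tool_pos: [0.491, 0.4134, -0.0296]
orientation: [-0.0, 0.725, 0.689, 0.0]
force: [-0.2, -0.2, 5.4]
width: 0.676
```

jog_arm(
  series="0 0 0 0 0 0 0.5;0 0 0 0 0 0 0.5;0 0 0 0 0 -0.02 0.5;0 0 0 0 0 -0.05 0.5;0 0 0 0 0 -0.05 0.5;0 0 0 0 0 -0.05 0.5",
  newtons=60,
)

```text
time: 4.88
tool_pos: [0.4919, 0.4142, 0.0214]
orientation: [0.0, 0.725, 0.689, 0.002]
force: [0.7, 0.1, -1.0]
width: 0.678
```

```bash
python3 - <<'E'
from h import *
s=grab("wrist","w4");T=pose();P=cloud(s); print(read_state()["width"],read_state()["force"],T[:3,3])
z=P[...,2]; Q=(P-T[:3,3])@T[:3,:3]
m=((Q[...,2]>-.05)&(Q[...,2]<-.02)&(abs(Q[...,0])<.08)&(abs(Q[...,1])<.05)); print(m.sum(), Q[200,320], Q[240,320],P[240,320])
q=Q[m&(Q[...,0]>.014)]; print(q.min(0),q.max(0)); r=cv2.minAreaRect((q[:,:2]*1000).astype(np.float32));print(r)
E
```

```text
0.6770344758620128 [-0.2209925  -0.0523164  -1.38438244] [0.49112769 0.41370831 0.02025024]
33141 [ 0.04969225 -0.00080449 -0.03824056] [ 0.03389318 -0.00085749 -0.03804866] [0.49199795 0.4475698  0.05832681]
[ 0.01400436 -0.03005986 -0.04168794] [ 0.05210624  0.02996446 -0.02948997]
((33.00457763671875, -0.05664253234863281), (59.99046325683594, 38.08217239379883), 89.85271453857422)
```

View pics/w4.png

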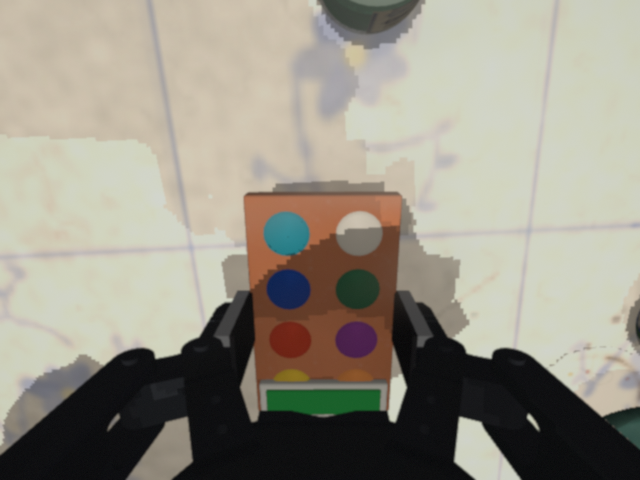

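Held square: the plate fills the gap and is centred at tool (0.002, 0), with its underside at tool z ≈ -0.030. Now I'll go and look at the board.

```bash
python3 - <<'E'
from h import *
T=pose()
go(T,(.491,.414,.2),down(-2.7)); go(T,(.56,-.09,.2),down(8.3))
E
```

```text
jog [ 0.0007 -0.0008 -0.0047] [ 0.0004 -0.     -0.1797] rows>= 4.3
jog [ 0.0008 -0.0008 -0.1966] [-0.4993  0.095  -0.1801] rows>= 12.9
```

jog_arm(
  series="0 0 0 0 0 -0.04 0.5;0 0 0 0 0 -0.08 0.5;0 0 0 -0.02 0 -0.12 0.5;0 0 0 -0.05 0.01 -0.15 0.5;0 0 -0.05 -0.08 0.02 -0.18 0.5;0 0 -0.1 -0.12 0.02 -0.18 0.5;0 0 -0.1 -0.16 0.03 -0.18 0.5;0 0 -0.19 -0.2 0.04 -0.18 0.5;0 0 -0.19 -0.24 0.05 -0.18 0.5;0 0 -0.19 -0.28 0.06 -0.18 0.5;0 0 -0.19 -0.32 0.07 -0.18 0.5;0 0 -0.19 -0.36 0.08 -0.18 0.5;0 0 -0.19 -0.4 0.09 -0.18 0.5;0 0 -0.19 -0.44 0.095 -0.18 0.5;0 0 -0.19 -0.47 0.095 -0.18 0.5;0 0 -0.19 -0.49 0.095 -0.18 0.5;0 0 -0.19 -0.5 0.095 -0.18 0.5;0 0 -0.19 -0.5 0.095 -0.18 0.5;0 0 -0.19 -0.5 0.095 -0.18 0.5;0 0 -0.19 -0.5 0.095 -0.18 0.5",
)

```text
time: 6.6
tool_pos: [0.56, -0.0887, 0.1993]
orientation: [-0.001, 0.656, 0.755, 0.0]
force: [-0.5, 0.9, -0.6]
width: 0.675
```

```bash
python3 - <<'E'
from h import *
s=grab("wrist","w5");T=pose();P=cloud(s); st=read_state();print(st["width"],st["force"],st["time"],T.round(4),st["joint_positions"].round(2))
E
```

```text
0.6797519083293683 [ 0.80425721  0.33920919 -1.20728906] 6.65 [[-1.403e-01  9.901e-01 -5.000e-04  5.601e-01]
 [ 9.901e-01  1.403e-01  8.000e-04 -8.860e-02]
 [ 9.000e-04 -4.000e-04 -1.000e+00  1.994e-01]
 [ 0.000e+00  0.000e+00  0.000e+00  1.000e+00]] [-0.16  0.43  0.3   1.98 -0.18  0.76  0.39]
```

View pics/w5.png

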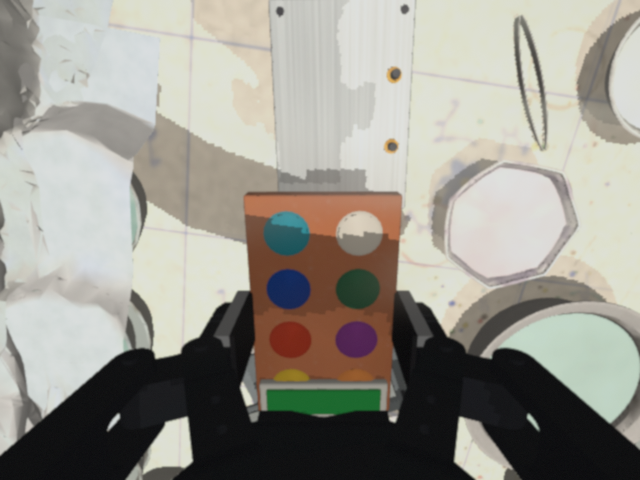

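The pins are at (394,74) and (391,146). The board's side edges run near columns 272 and 410.

```bash
python3 - <<'E'
from h import *
s=load("w5");P=cloud(s);z=P[...,2];X=P[...,:2]
for (u,v) in((394,74),(391,146)):
    sub=np.zeros(z.shape,bool);sub[v-14:v+14,u-14:u+14]=1
    m=sub&(z>.0165)&(z<.03);q=P[m];t=q[q[:,2]>np.percentile(q[:,2],60)];print("pin",m.sum(),q.min(0).round(4),q.max(0).round(4),"top mean",t.mean(0).round(4), (t[:,:2].min(0)+t[:,:2].max(0))/2)
m=(z>.006)&(z<.014); m[188:]=0; m[:,:240]=0; m[:,430:]=0
rows=range(4,170,2); L=[];Rr=[]
for v in rows:
    c=np.where(m[v])[0]
    if len(c)>50: L.append(X[v,c.min()]);Rr.append(X[v,c.max()])
for E_ in(L,Rr):
    f=cv2.fitLine(np.array(E_,np.float32)*1000,cv2.DIST_HUBER,0,.01,.01).ravel();d=f[:2]*np.sign(f[1]);print("edge dir yaw",np.degrees(np.arctan2(-d[0],d[1])),"pt",f[2:])
print("board z",np.nanmedian(z[60:160,300:360]), "table",np.nanmedian(z[100:150,215:250]))
b=P[m&(z>.006)]; print(b[:,1].max())
E
```

```text
pin 75 [0.6031 0.0374 0.0165] [0.6103 0.045  0.0232] top mean [0.6068 0.0407 0.0215] [0.60684074 0.04109711]
pin 62 [ 0.6126 -0.0256  0.0166] [ 0.6203 -0.0181  0.0228] top mean [ 0.6169 -0.0217  0.0214] [ 0.61650492 -0.02146741]
edge dir yaw 8.7867155 pt [497.52625   14.304812]
edge dir yaw 8.732749 pt [628.23987   10.061525]
board z 0.008772884149718746 table -0.0013124698220683961
0.10311335902563386
```

```bash
python3 - <<'E'
from h import *
T=pose()
for z in(.2,.04,-.013,-.0185): go(T,(.5745,.0018,z),down(8.8))
E
```

```text
jog [-0.0004 -0.0009 -0.0128] [ 0.0875  0.0269 -0.0005] rows>= 2.2
jog [-0.0004 -0.0009 -0.0128] [0.0873 0.027  0.1595] rows>= 4.4
jog [-0.0004 -0.0009 -0.0128] [0.0873 0.027  0.2125] rows>= 5.5
jog [-0.0004 -0.0009 -0.0128] [0.0873 0.027  0.218 ] rows>= 5.7
```

jog_arm(
  series="0 0 -0.013 0.04 0.01 0 0.5;0 0 -0.013 0.08 0.027 0 0.5;0 0 -0.013 0.087 0.027 0.03 0.5;0 0 -0.013 0.087 0.027 0.07 0.5;0 0 -0.013 0.087 0.027 0.11 0.5;0 0 -0.013 0.087 0.027 0.15 0.5;0 0 -0.013 0.087 0.027 0.17 0.5;0 0 -0.013 0.087 0.027 0.185 0.5;0 0 -0.013 0.087 0.027 0.195 0.5;0 0 -0.013 0.087 0.027 0.203 0.5;0 0 -0.013 0.087 0.027 0.21 0.5;0 0 -0.013 0.087 0.027 0.214 0.5;0 0 -0.013 0.087 0.027 0.214 0.5;0 0 -0.013 0.087 0.027 0.214 0.5",
)

```text
time: 7.82
tool_pos: [0.5751, -0.0008, -0.0137]
orientation: [0.0, 0.652, 0.758, 0.0]
force: [-0.6, -0.3, -0.9]
width: 0.674
```

jog_arm(
  series="0 0 0 0 0 0.002 0.5;0 0 0 0 0 0.004 0.5;0 0 0 0 0 0.005 0.5;0 0 0 0 0 0.005 0.5;0 0 0 0 0 0.005 0.5",
)

```text
time: 8.23
tool_pos: [0.5747, -0.001, -0.0192]
orientation: [0.0, 0.652, 0.758, 0.0]
force: [0.3, 0.1, -1.1]
width: 0.678
```

jog_arm(
  series="0 0 0 0 0 0.0005 0.5;0 0 0 0 0 0.001 0.5;0 0 0 0 0 0.0015 0.5;0 0 0 0 0 0.0015 0.5;0 0 0 0 0 0.0015 0.5",
)

```text
time: 8.65
tool_pos: [0.5748, -0.0009, -0.0197]
orientation: [0.0, 0.652, 0.758, 0.0]
force: [-1.7, 0.3, 13.0]
width: 0.675
```

Board contact at 13 N. I'll ease off slightly and slide the plate to the pins.

jog_arm(
  series="0 0 0 0 0 -0.0006 0.5;0 0 0 0 0.001 -0.0006 0.5;0 0 0 0 0.002 -0.0006 0.5;0 0 0 0 0.003 -0.0006 0.5;0 0 0 0 0.003 -0.0006 0.5",
)

```text
time: 9.07
tool_pos: [0.575, -0.0009, -0.0197]
orientation: [-0.002, 0.652, 0.758, -0.001]
force: [-8.4, -1.8, 13.2]
width: 0.677
```

jog_arm(
  series="0 0 0 0 0.0005 0 0.5;0 0 0 0 0.001 0 0.5;0 0 0 0 0.001 0 0.5",
)

```text
time: 9.32
tool_pos: [0.576, -0.0008, -0.0197]
orientation: [-0.002, 0.652, 0.758, -0.001]
force: [-9.6, -1.8, 14.5]
width: 0.675
```

jog_arm(
  series="0 0 0 0 0 -0.001 0.5;0 0 0 0 0.001 -0.001 0.5;0 0 0 0 0.002 -0.001 0.5;0 0 0 0 0.002 -0.001 0.5",
)

```text
time: 9.65
tool_pos: [0.5798, -0.0002, -0.0194]
orientation: [-0.001, 0.652, 0.758, -0.001]
force: [-4.3, -1.6, 1.1]
width: 0.675
```

jog_arm(
  series="0 0 0 0 0.001 0 0.5;0 0 0 0 0.002 0 0.5;0 0 0 0 0.002 0 0.5",
)

```text
time: 9.9
tool_pos: [0.5799, -0.0002, -0.0196]
orientation: [-0.002, 0.652, 0.758, -0.002]
force: [-8.4, -1.6, 3.8]
width: 0.675
```

jog_arm(
  series="0 0 0 0 0.001 0 0.5;0 0 0 0 0.002 0 0.5;0 0 0 0 0.003 0 0.5;0 0 0 0 0.003 0 0.5",
)

```text
time: 10.23
tool_pos: [0.5798, -0.0001, -0.0195]
orientation: [-0.004, 0.652, 0.758, -0.003]
force: [-16.0, -2.1, 12.2]
width: 0.673
```

```bash
python3 - <<'E'
from h import *
print(read_state()["force"],read_state()["ft_torque"],pose()[:3,3])
E
```

```text
[-15.98092186  -2.09254769  12.24892693] [-0.60120001  3.17088178  0.0367588 ] [ 5.79837736e-01 -1.12038004e-04 -1.95282080e-02]
```

jog_arm(
  series="0 0 0 0 0 0 0.3;0 0 0 0 -0.001 0 0.2;0 0 0 0 -0.004 0 0.1;0 0 0 0 -0.004 0 0.02;0 0 0 0 -0.004 0 0.02;0 0 0 0 -0.004 0 0.02;0 0 0 0 -0.004 -0.01 0.02;0 0 0 0 -0.004 -0.03 0.02;0 0 0 0 -0.004 -0.07 0.02;0 0 0 0 -0.004 -0.11 0.02;0 0 0 0 -0.004 -0.15 0.02;0 0 0 -0.04 -0.004 -0.19 0.02;0 0 0 -0.08 -0.004 -0.22 0.02;0 0 0 -0.08 -0.004 -0.22 0.02;0 0 0 -0.08 -0.004 -0.22 0.02",
)

```text
time: 11.48
tool_pos: [0.5957, -0.0845, 0.206]
orientation: [0.004, 0.654, 0.757, 0.002]
force: [0.0, -0.8, 0.6]
width: 0.978
```

```bash
python3 - <<'E'
from h import *
s=grab("wrist","w6");T=pose();P=cloud(s);z=P[...,2]; st=read_state();print(st["force"],st["time"],T.round(4),st["joint_positions"].round(2))
bx=np.array([np.cos(np.radians(8.8)),np.sin(np.radians(8.8))]);by=np.array([-bx[1],bx[0]])
m=((z>.0135)&(z<.024)).astype(np.uint8);n,l,q,c=cv2.connectedComponentsWithStats(m)
for i in range(1,n):
    if q[i,4]>30:
        p=P[l==i];r=cv2.minAreaRect((p[:,:2]*1000).astype(np.float32)); print(q[i],np.round(r[0],1),np.round(r[1],1),round(r[2],2),np.median(p[:,2]).round(4),(np.array(r[0])@bx).round(1),(np.array(r[0])@by).round(1))
E
```

```text
[ 0.94035325  0.68863203 -0.57253438] 11.5333 [[-1.467e-01  9.892e-01  4.900e-03  5.947e-01]
 [ 9.892e-01  1.467e-01 -8.000e-04 -8.170e-02]
 [-1.500e-03  4.800e-03 -1.000e+00  2.038e-01]
 [ 0.000e+00  0.000e+00  0.000e+00  1.000e+00]] [-0.17  0.46  0.3   1.91 -0.18  0.79  0.38]
[ 284   55   75  112 7184] [582.5   2.2] [67.8 99.4] 8.55 0.018 576.0 -87.0
[  5 103 108  36 663] [339.9 -34.8] [19.  94.5] 83.5 0.0189 330.6 -86.4
[ 93 164  20  49 127] [378.9 -99.4] [10.2 49.5] 20.21 0.0195 359.2 -156.2
[ 94 283  28  50 136] [ 382.4 -232. ] [11.7 63. ] 28.0 0.0193 342.4 -287.8
[458 293  71  19 184] [ 799.6 -163.8] [78.8 11.8] 21.65 0.0195 765.1 -284.2
[338 347  11  11  52] [ 645.5 -258.2] [ 8.1 16.3] 28.07 0.0185 598.4 -353.9
[227 380  13  13  72] [ 524.4 -321.2] [ 7.9 16.9] 56.34 0.0179 469.0 -397.7
[365 388  11  12  53] [ 689.6 -308. ] [ 6.9 14.8] 66.96 0.0183 634.4 -409.9
[110 462  37  10 126] [ 396.3 -463.6] [50.5  8.3] 18.37 0.0192 320.7 -518.7
```

View pics/w6.png

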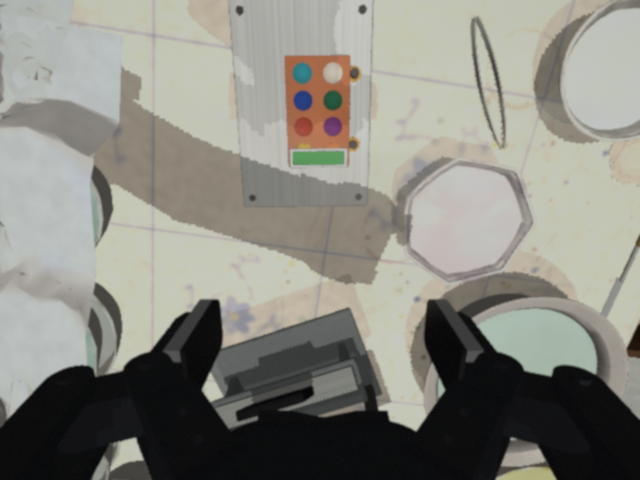

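The plate touches both pins at (355,73) and (353,143). Measured in the board frame, its far edge is at 602.1 against a pin line of 601.9, with yaw 8.55° against 8.8°. The rack and fin show at (275,400). Now I'll locate the straightedge from the clouds.

```bash
cat > se.py <<'E'
from h import *
def locate(tag,near=(.567,-.28),verbose=True):
    P=cloud(load(tag)).reshape(-1,3);P=P[np.isfinite(P).all(1)]
    P=P[(np.hypot(P[:,0]-near[0],P[:,1]-near[1])<.12)&(P[:,2]>.015)&(P[:,2]<.19)]
    best=(0,)
    rng=np.random.default_rng(0)
    for k in range(3000):
        a,b,c=P[rng.integers(len(P),size=3)];n=np.cross(b-a,c-a);L=np.linalg.norm(n)
        if L<3e-4: continue
        n/=L;n*=np.sign(n[2])
        if not .75<n[2]<.88: continue
        i=np.abs((P-a)@n)<.002
        if i.sum()>best[0]: best=(i.sum(),i)
    q=P[best[1]];c=q.mean(0);n=np.linalg.svd(q-c,full_matrices=False)[2][2];n*=np.sign(n[2])
    yaw=np.degrees(np.arctan2(-n[1],-n[0]));h=(P-c)@n
    print(tag,len(P),best[0],"tilt",np.degrees(np.arccos(n[2])).round(2),"rack yaw",yaw.round(2),"c",c.round(4))
    print(" hist(mm)",[(int(b),int(v)) for v,b in zip(*np.histogram(h*1000,bins=np.arange(-40,70,4)))if v>0])
    return P,n,c,h
E
python3 - <<'E'
from se import *
for t in("w6","top0","scene0"): locate(t)
E
```

```text
w6 5751 2909 tilt 39.21 rack yaw -61.96 c [ 0.591  -0.281   0.0594]
 hist(mm) [(-40, 11), (-36, 32), (-32, 51), (-28, 51), (-24, 33), (-20, 46), (-16, 929), (-12, 357), (-8, 44), (-4, 1568), (0, 1549), (4, 21), (8, 22), (12, 24), (16, 28), (20, 22), (24, 27), (28, 25), (32, 27), (36, 28), (40, 156), (44, 623)]
top0 927 249 tilt 41.29 rack yaw 118.01 c [ 0.5853 -0.2898  0.0742]
 hist(mm) [(-32, 13), (-28, 34), (-24, 34), (-20, 35), (-16, 44), (-12, 36), (-8, 67), (-4, 201), (0, 225), (4, 120), (8, 72), (12, 46)]
scene0 1323 298 tilt 40.29 rack yaw 117.99 c [ 0.5791 -0.3001  0.0735]
 hist(mm) [(-32, 5), (-28, 25), (-24, 25), (-20, 33), (-16, 40), (-12, 57), (-8, 90), (-4, 218), (0, 241), (4, 103), (8, 85), (12, 32), (16, 4), (20, 4), (24, 8), (28, 13), (32, 16), (36, 14), (40, 14), (44, 10), (48, 16), (52, 15), (56, 12), (60, 13), (64, 13)]
```

```bash
cat >> se.py <<'E'
def fit(tag,yaw0=-62.,tilt0=35.,bands=((-20,-9,-12),(-5,5,0),(40,50,45)),**k):
    P,n,c,h=locate(tag,**k)
    h*=1000; A=[];
    for lo,hi,o in bands:
        q=P[(h>lo)&(h<hi)];m=np.median((q-c)@n);q=q[np.abs((q-c)@n-m)<.004];A.append(q-q.mean(0))
    A=np.vstack(A);n=np.linalg.svd(A,full_matrices=False)[2][2];n*=np.sign(n[2])
    print(" joint tilt",np.degrees(np.arccos(n[2])).round(2),"yaw",np.degrees(np.arctan2(-n[1],-n[0])).round(2))
    f=P[(h>38)&(h<52)]; g=P[(h>-5)&(h<5)]
    for nm,q in(("fin",f),("foot",g)):
        yw=np.radians(yaw0);t=np.radians(tilt0)
        z=np.array([-np.sin(t)*np.cos(yw),-np.sin(t)*np.sin(yw),np.cos(t)]);y=np.array([-np.sin(yw),np.cos(yw),0]);x=np.cross(y,z)
        B=np.stack([x,y,z],1);Q=q@B
        r=cv2.minAreaRect((Q[:,:2]*1000).astype(np.float32));print(" ",nm,len(q),np.round(r[0],1),np.round(r[1],1),round(r[2],2),"h",np.median(Q[:,2]).round(4),"world ctr",(B@np.array([r[0][0]/1e3,r[0][1]/1e3,np.median(Q[:,2])])).round(4))
    # side extents
    return B
E
python3 - <<'E'
from se import *
fit("w6")
E
```

```text
w6 5751 2909 tilt 39.21 rack yaw -61.96 c [ 0.591  -0.281   0.0594]
 hist(mm) [(-40, 11), (-36, 32), (-32, 51), (-28, 51), (-24, 33), (-20, 46), (-16, 929), (-12, 357), (-8, 44), (-4, 1568), (0, 1549), (4, 21), (8, 22), (12, 24), (16, 28), (20, 22), (24, 27), (28, 25), (32, 27), (36, 28), (40, 156), (44, 623)]
 joint tilt 37.74 yaw -61.95
  fin 796 [470.  378.6] [70.  10.1] 89.94 h -0.2075 world ctr [ 0.5709 -0.2673  0.0996]
  foot 3130 [466.5 380. ] [ 31.1 167.5] 0.01 h -0.2526 world ctr [ 0.5829 -0.287   0.0606]
```

The fin top fits as a 70.0 x 10.1 mm rectangle at yaw -62° and tilt 35°, and the foot-to-fin-top spacing of 45.1 mm matches. I'll compute the tilted standoff next.

```bash
cat >> h.py <<'E'
def tilt(yaw,t):
    y=np.radians(yaw);t=np.radians(t);c,s=np.cos(y),np.sin(y)
    zf=np.array([-np.sin(t)*c,-np.sin(t)*s,np.cos(t)]);yf=np.array([-s,c,0]);xf=np.cross(yf,zf)
    return np.stack([yf,xf,-zf],1)   # tool axes
E
python3 - <<'E'
from h import *
T=pose();Rt=tilt(-62,35);zf=-Rt[:,2];g=np.array([.5889,-.3010,.0464])
go(T,(.53,-.15,.2),Rt)
go(T,g+.12*zf,Rt); print(g+.12*zf)
E
```

```text
jog [-0.526  -0.3763  1.188 ] [-0.0581 -0.0741  0.0036] rows>= 10.8
jog [-0.526  -0.3763  1.188 ] [-0.1512 -0.0613  0.0591] rows>= 10.8
[ 0.55658666 -0.24022745  0.14469825]
```

jog_arm(
  series="-0.526 -0.376 1.188 -0.02 -0.037 0 0.4;-0.526 -0.376 1.188 -0.04 -0.06 0 0.4;-0.526 -0.376 1.188 -0.058 -0.074 0.0035 0.4;-0.526 -0.376 1.188 -0.058 -0.074 0.0035 0.4;-0.526 -0.376 1.188 -0.058 -0.074 0.0035 0.4;-0.526 -0.376 1.188 -0.058 -0.074 0.0035 0.4;-0.526 -0.376 1.188 -0.058 -0.074 0.0035 0.4;-0.526 -0.376 1.188 -0.058 -0.074 0.0035 0.4;-0.526 -0.376 1.188 -0.058 -0.074 0.0035 0.4;-0.526 -0.376 1.188 -0.058 -0.074 0.0035 0.4;-0.526 -0.376 1.188 -0.058 -0.074 0.0035 0.4;-0.526 -0.376 1.188 -0.058 -0.074 0.0035 0.4;-0.526 -0.376 1.188 -0.058 -0.074 0.0035 0.4;-0.526 -0.376 1.188 -0.058 -0.074 0.0035 0.4",
)

```text
time: 12.7
tool_pos: [0.5291, -0.1472, 0.1973]
orientation: [0.29, 0.925, 0.235, 0.071]
force: [0.7, -0.5, 0.3]
width: 0.6
```

```bash
python3 - <<'E'
from se import *
s=grab("wrist","w7");T=pose();st=read_state();print(st["force"],st["time"],st["joint_positions"].round(2),T[:3,3])
Rt=tilt(-62,35);print("rot err deg",np.degrees(R.from_matrix(T[:3,:3].T@Rt).as_rotvec()).round(2))
fit("w7")
zf=-Rt[:,2];g=np.array([.5889,-.3010,.0464]); go(T,g+.12*zf,Rt);go(T,g+.05*zf,Rt);go(T,g,Rt)
E
```

```text
[-0.19299502  0.50693753 -0.25608193] 12.75 [-0.92  0.64  1.13  2.35 -0.34  0.16 -0.72] [ 0.52902371 -0.14770538  0.1974998 ]
rot err deg [-0.28  0.    0.39]
w7 9714 3025 tilt 39.66 rack yaw -61.87 c [ 0.5902 -0.2837  0.0606]
 hist(mm) [(-40, 80), (-36, 103), (-32, 133), (-28, 123), (-24, 118), (-20, 144), (-16, 1845), (-12, 372), (-8, 193), (-4, 1659), (0, 1674), (4, 139), (8, 147), (12, 152), (16, 149), (20, 162), (24, 161), (28, 178), (32, 166), (36, 187), (40, 318), (44, 763), (48, 146), (52, 147), (56, 70)]
 joint tilt 39.58 yaw -61.87
  fin 1317 [530.8 371.4] [134.6 168. ] 5.01 h -0.2071 world ctr [ 0.5879 -0.3144  0.1348]
  foot 3421 [510.5 378.2] [170.8 119. ] 89.97 h -0.2529 world ctr [ 0.5983 -0.3198  0.0857]
jog [-0.0048  0.      0.0067] [-0.0194  0.0476  0.0973] rows>= 2.6
jog [-0.0048  0.      0.0067] [-0.0194  0.0479  0.1673] rows>= 4.2
jog [-0.0048  0.      0.0067] [-0.0194  0.0482  0.2173] rows>= 5.4
```

jog_arm(
  series="0 0 0 -0.008 0.02 0.03 0.4;0 0 0 -0.015 0.035 0.055 0.4;-0.005 0 0.007 -0.0195 0.0475 0.08 0.4;-0.005 0 0.007 -0.0195 0.0475 0.097 0.4;-0.005 0 0.007 -0.0195 0.0475 0.097 0.4;-0.005 0 0.007 -0.0195 0.0475 0.097 0.4",
)

```text
time: 13.25
tool_pos: [0.5647, -0.2398, 0.1585]
orientation: [0.288, 0.928, 0.229, 0.06]
force: [1.1, -0.6, 0.7]
width: 0.599
```

```bash
cat > fin.py <<'E'
from h import *
def finfit(tag):
    s=load(tag);P=cloud(s).reshape(-1,3);P=P[np.isfinite(P).all(1)]
    B=tilt(-62,35);O=np.array([.5863,-.2962,.0529])
    Q=(P-O)@np.stack([B[:,1],B[:,0],-B[:,2]],1)  # straightedge axes
    f=Q[(abs(Q[:,0])<.02)&(abs(Q[:,1])<.05)&(Q[:,2]>.048)&(Q[:,2]<.066)]
    m=np.median(f[:,2]);t=f[abs(f[:,2]-m)<.003]
    r=cv2.minAreaRect((t[:,:2]*1000).astype(np.float32))
    A=np.c_[t[:,:2],np.ones(len(t))];k=np.linalg.lstsq(A,t[:,2],rcond=None)[0]
    print(tag,len(t),"fin top h",m.round(4),np.round(r,1) if 0 else (np.round(r[0],1),np.round(r[1],1),round(r[2],2)),"slope deg x,y",np.degrees(k[:2]).round(2))
    for nm,a in(("foot+x",(Q[:,0]>.006)&(Q[:,0]<.013)),("foot-x",(Q[:,0]<-.006)&(Q[:,0]>-.012)),("bed",(Q[:,0]>.016)&(Q[:,0]<.03))):
        g=Q[a&(abs(Q[:,1])<.07)&(Q[:,2]>-.012)&(Q[:,2]<.018)]
        if len(g): print(nm,len(g),g.mean(0).round(4),np.median(g[:,2]).round(4))
E
python3 - <<'E'
from fin import *
s=grab("wrist","w8");T=pose();st=read_state();print(st["force"],st["time"],st["joint_positions"].round(2),T[:3,3])
Rt=tilt(-62,35);print("rot err deg",np.degrees(R.from_matrix(T[:3,:3].T@Rt).as_rotvec()).round(2))
for t in("w6","w7","w8"):finfit(t)
zf=-Rt[:,2];g=np.array([.5889,-.3010,.0464]); go(T,g+.05*zf,Rt);go(T,g,Rt)
E
```

```text
[ 0.47446906 -0.4496722   0.47161721] 13.3 [-0.62  0.71  1.    2.28 -1.04  0.11  0.07] [ 0.56391031 -0.2382873   0.15837935]
rot err deg [-0.86  1.24 -0.24]
w6 761 fin top h 0.0571 (array([ 0. , -0.1]), array([70., 10.]), 89.96) slope deg x,y [1.86 0.02]
foot+x 488 [0.0094 0.0126 0.0121] 0.0122
foot-x 753 [-0.009   0.001   0.0123] 0.0123
bed 513 [0.0208 0.0434 0.0004] 0.0004
w7 767 fin top h 0.0568 (array([0.1, 0.4]), array([69.8, 10.1]), 89.89) slope deg x,y [1.8  0.02]
foot+x 316 [0.009  0.0214 0.012 ] 0.012
foot-x 839 [-0.0094  0.004   0.011 ] 0.0118
bed 1173 [ 0.0211  0.0039 -0.0001] -0.0
w8 1337 fin top h 0.0568 (array([0.3, 0.5]), array([69.7, 10.1]), 89.96) slope deg x,y [0.14 0.07]
foot+x 1391 [0.0096 0.0059 0.0108] 0.0119
foot-x 936 [-0.0093  0.01    0.012 ] 0.012
bed 2019 [ 0.0213  0.0052 -0.    ] -0.0
jog [-0.0149  0.0216 -0.0041] [-0.0057 -0.008   0.0805] rows>= 1.9
jog [-0.0149  0.0216 -0.0041] [-0.0046 -0.0073  0.1305] rows>= 3.1
```

View pics/w8.png

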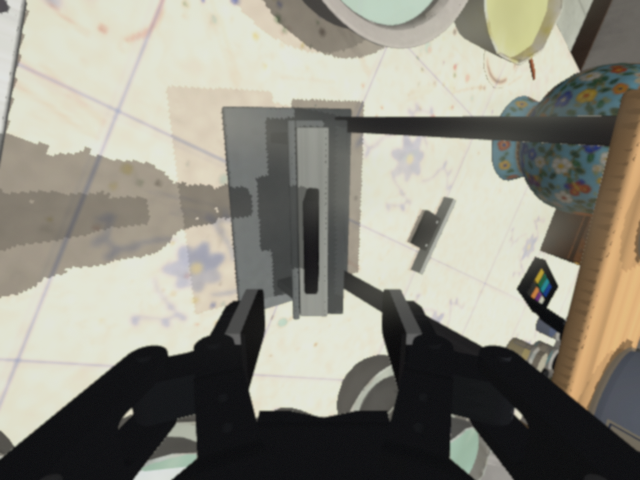

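The fin is confirmed at (312,240) in the picture, and the model agrees to 0.3–0.5 mm. However, joints 5 and 6 are at their limits. Leaning the tool along the fin plane (angle β) keeps the grasp valid, so I'll fit a kinematic model to the recorded poses to choose the lean.

```bash
cat > kin.py <<'E'
from h import *
from scipy.optimize import least_squares
import itertools
LO=np.array([-2.57,-.35,-1.29,.11,-1.05,.11,-2.63]);HI=np.array([2.57,1.97,1.29,2.56,4.19,1.86,2.63])
def fk(q,p,sg):
    h,a,b,c,e1,e2,w,az,r0=p; s1,s3,s5,s7=sg
    rz=lambda t:R.from_euler('z',t).as_matrix(); ry=lambda t:R.from_euler('y',t).as_matrix()
    M=rz(s1*q[0]+az);x=np.array([0,0,h])+M@[r0,0,0]
    M=M@ry(q[1])@rz(s3*q[2]);x=x+M@[e1,0,a]
    M=M@ry(q[3])@rz(s5*q[4]);x=x+M@[e2,0,b]
    M=M@ry(q[5])@rz(s7*q[6]);x=x+M@[0,0,c]+0*w
    return x,M
def fromq(q): return R.from_quat([q[1],q[2],q[3],q[0]]).as_matrix()
D=[([-1.2497,.6,-.0025,1.5999,.0018,.9429,-.0798],(.28076,.66803,.2031),fromq([0,.19757,.98029,-.0006])),
([-.99,.5,.3,1.83,-.2,.84,-.51],(.4879,.4067,.2035),down(4.47)),
([-.16,.43,.3,1.98,-.18,.76,.39],(.5601,-.0886,.1994),down(8.06)),
([-.17,.46,.3,1.91,-.18,.79,.38],(.5947,-.0817,.2038),down(8.43)),
([-.92,.64,1.13,2.35,-.34,.16,-.72],(.529,-.1477,.1975),fromq([.29,.925,.235,.071])),
([-.62,.71,1.,2.28,-1.04,.11,.07],(.5639,-.2383,.1584),fromq([.288,.928,.229,.06]))]
def calib():
    best=None
    for sg in itertools.product((-1,1),repeat=4):
      for ty in (0,np.pi/2,np.pi,-np.pi/2):
        Z=R.from_euler('z',ty).as_matrix()
        def f(p):
            r=[]
            for q,x,M in D:
                X,N=fk(q,p,sg); r+=list((X-x)*5)+list((N@Z-M).ravel())
            return np.array(r)
        s=least_squares(f,[.3,.4,.4,.3,0,0,0,0,0],max_nfev=60)
        if best is None or s.cost<best[0]: best=(s.cost,s.x,sg,ty,f(s.x))
    return best
E
python3 - <<'E'
from kin import *
b=calib();print(b[0],b[1].round(3),b[2],b[3]);print((b[4].reshape(6,-1)[:,:3]/5*1000).round(1).tolist(),abs(b[4].reshape(6,-1)[:,3:]).max(1).round(3))
pickle.dump(b[1:4],open("kin.pkl","wb"))
E
```

```text
0.028156212841529638 [ 0.222  0.676  0.405  0.282  0.111  0.008 -3.627 -0.052 -0.074] (-1, -1, -1, -1) 1.5707963267948966
[[-18.7, 4.6, -12.3], [-5.8, 5.5, 2.9], [5.5, 8.8, 11.3], [3.4, 6.1, 6.8], [0.3, -3.3, 0.6], [-6.5, -2.2, -9.3]] [0.048 0.05  0.048 0.046 0.042 0.047]
```

```bash
python3 - <<'E'
import re
t=open("kin.py").read()
t=t.replace("h,a,b,c,e1,e2,w,az,r0=p","h,a,b,c,e1,e2,L0,L1,r0,L2=p").replace("+az)",")").replace("M@[r0,0,0]","M@[r0,L0,0]").replace("[e1,0,a]","[e1,L1,a]").replace("[e2,0,b]","[e2,L2,b]").replace("+0*w","").replace(".3,0,0,0,0,0]",".3,0,0,0,0,0,0]")
open("kin.py","w").write(t)
E
python3 - <<'E'
from kin import *
b=calib();print(b[0],b[1].round(3),b[2],b[3]);print((b[4].reshape(6,-1)[:,:3]/5*1000).round(1).tolist(),abs(b[4].reshape(6,-1)[:,3:]).max(1).round(3))
pickle.dump(b[1:4],open("kin.pkl","wb"))
p,sg,ty=b[1:4];Z=R.from_euler('z',ty).as_matrix()
Rt=tilt(-62,35);zf=-Rt[:,2];g0=np.array([.589,-.301,.0464])
tip=g0+.0275*zf*1.7   # pad point to pivot about
q0=np.array(D[5][0]);rng=np.random.default_rng(1)
for be in np.arange(-.6,.61,.15):
  for st in (0,.1):
    Rb=Rt@R.from_rotvec([0,be,0]).as_matrix(); pos=tip-(-.0467)*Rb[:,2]-st*Rb[:,2]
    best=[]
    for k in range(25):
        q=LO+(HI-LO)*rng.random(7) if k else q0
        def f(q):
            X,N=fk(q,p,sg);m=np.minimum(q-LO,HI-q)
            return np.r_[(X-pos)*20,((N@Z)-Rb).ravel()*5,np.maximum(0,.25-m)*.3]
        s=least_squares(f,q,bounds=(LO,HI),max_nfev=60)
        e=np.abs(s.fun[:12]).max();best.append((s.cost,e,np.minimum(s.x-LO,HI-s.x).min(),s.x))
    B=min(best,key=lambda t:t[0]);print(round(be,2),st,"cost",round(B[0],4),"err",round(B[1],3),"margin",round(B[2],2),B[3].round(2))
E
```

```text
0.0004534275315091486 [ 0.287  0.647  0.443  0.348  0.008  0.006 -0.031 -0.024 -0.004 -0.002] (-1, -1, -1, -1) 1.5707963267948966
[[0.8, -0.7, -1.2], [-2.7, 1.2, 1.7], [0.6, -0.1, 0.2], [1.1, -1.5, 0.1], [-0.4, -0.2, -0.3], [0.0, -0.2, -0.5]] [0.    0.005 0.004 0.007 0.004 0.002]
-0.6 0 cost 0.0 err 0.0 margin 0.51 [ 0.16  0.87 -0.22  1.88  1.04  1.16 -2.12]
-0.6 0.1 cost 0.0 err 0.0 margin 0.66 [-0.04  0.79 -0.07  1.81  0.84  1.19 -1.97]
-0.45 0 cost 0.0 err 0.0 margin 0.47 [ 0.08  0.81 -0.09  1.98  1.11  0.92 -2.16]
-0.45 0.1 cost 0.0 err 0.0 margin 0.58 [-0.45  0.8   0.6   1.96  0.5   0.69 -1.63]
-0.3 0 cost 0.0 err 0.0 margin 0.32 [-0.23  0.83  0.43  2.09  1.03  0.43 -2.1 ]
-0.3 0.1 cost 0.0 err 0.0 margin 0.5 [-0.07  0.64  0.01  2.06  1.03  0.8  -2.11]
-0.15 0 cost 0.0 err 0.0 margin 0.23 [ 0.75  0.99 -1.04  2.13  1.64  1.39 -2.4 ]
-0.15 0.1 cost 0.0 err 0.0 margin 0.31 [ 0.11  0.59 -0.19  2.18  1.3   0.75 -2.32]
0.0 0 cost 0.0 err 0.0 margin 0.25 [-0.44  0.99  0.97  2.29  3.94  0.36  1.32]
0.0 0.1 cost 0.0003 err 0.001 margin 0.16 [ 0.74  0.76 -1.05  2.26  1.6   1.18 -2.47]
0.15 0 cost 0.0001 err 0.0 margin 0.21 [-0.12  0.78  0.47  2.35  3.01  0.44  2.38]
0.15 0.1 cost 0.0007 err 0.001 margin 0.12 [-0.43  0.7   0.86  2.44  3.54  0.36  1.85]
0.3 0 cost 0.0004 err 0.001 margin 0.16 [0.05 0.76 0.32 2.4  3.13 0.63 2.38]
0.3 0.1 cost 0.0018 err 0.002 margin 0.05 [-0.06  0.58  0.41  2.51  3.13  0.54  2.39]
0.45 0 cost 0.0007 err 0.001 margin 0.13 [0.22 0.78 0.21 2.43 3.27 0.81 2.39]
0.45 0.1 cost 0.0031 err 0.011 margin 0.0 [0.23 0.59 0.18 2.56 3.25 0.74 2.44]
0.6 0 cost 0.0009 err 0.001 margin 0.11 [0.36 0.81 0.13 2.45 3.44 0.97 2.39]
0.6 0.1 cost 0.0075 err 0.004 margin 0.0 [ 1.28  1.   -1.29  2.54  2.44  1.01 -2.61]
```

The model fits to about 1 mm. A comfortable branch exists (j5 ≈ +1, j6 ≈ 0.8) with a lean of β ≈ -0.4. I'll simulate the path from here through a tool-down pose before moving.

```bash
cat > sim.py <<'E'
from kin import *
p,sg,ty=pickle.load(open("kin.pkl","rb"));Z=R.from_euler('z',ty).as_matrix()
Rt=tilt(-62,35);zf=-Rt[:,2];O=np.array([.5863,-.2962,.0542])+.0003*Rt[:,1]+.0004*Rt[:,0]
def Rb(be): return Rt@R.from_rotvec([0,be,0]).as_matrix()
pad=O+.037*zf
def gp(be,back=0): M=Rb(be); return pad+(.0465-back)*M[:,2],M   # pad pt 46.5 mm behind reported TCP
def step(q,pos,M):
    f=lambda x:np.r_[(lambda X,N:np.r_[(X-pos)*20,((N@Z)-M).ravel()*5])(*fk(x,p,sg)),(x-q)*.02]
    s=least_squares(f,np.clip(q,LO+1e-6,HI-1e-6),bounds=(LO,HI),max_nfev=30);return s.x,np.abs(s.fun[:12]).max()
def run(q,wps,n=8):
    for nm,pos,M in wps:
        X,N=fk(q,p,sg);N=N@Z;rv=R.from_matrix(N.T@M).as_rotvec()
        e=0
        for k in np.linspace(1/n,1,n):
            q,e1=step(q,X+k*(np.array(pos)-X),N@R.from_rotvec(k*rv).as_matrix());e=max(e,e1)
        print(nm,q.round(2),"err",round(e,3),"rot",round(np.degrees(np.linalg.norm(rv))))
    return q
E
python3 - <<'E'
from sim import *
q=read_state()["joint_positions"]
for be in(-.3,-.45):
    print(be,gp(be,.1)[0].round(4),gp(be)[0].round(4))
    run(q,[("A",(.55,-.12,.2),down(8.8)),("B",(.56,-.16,.23),down(-40)),("S",*gp(be,.1)),("G",*gp(be)),("U",gp(be)[0]+[0,0,.12],Rb(be))])
E
```

```text
-0.3 [ 0.577  -0.2442  0.1265] [ 0.5766 -0.3064  0.0483]
A [-0.4   0.5   0.75  2.01 -0.47  0.81  0.78] err 0.0 rot 78
B [-0.48  0.58  1.03  1.95 -0.61  0.96  0.15] err 0.0 rot 49
S [-0.74  1.09  1.27  2.1  -0.78  0.51 -0.32] err 0.0 rot 47
G [-0.55  1.11  1.06  2.1  -0.88  0.3  -0.23] err 0.0 rot 0
U [-0.64  1.01  1.29  2.06 -0.71  0.5  -0.27] err 0.0 rot 0
-0.45 [ 0.5844 -0.2422  0.1241] [ 0.5702 -0.3082  0.0504]
A [-0.4   0.5   0.75  2.01 -0.47  0.81  0.78] err 0.0 rot 78
B [-0.48  0.58  1.03  1.95 -0.61  0.96  0.15] err 0.0 rot 49
S [-0.74  1.18  1.29  1.98 -0.58  0.68 -0.56] err 0.0 rot 52
G [-0.59  1.22  1.15  2.01 -0.66  0.49 -0.49] err 0.0 rot 0
U [-0.64  1.08  1.29  1.98 -0.48  0.63 -0.53] err 0.0 rot 0
```

```bash
sed -i 's/pad=O+.037\*zf/pad=O+.039*zf/' sim.py; python3 - <<'E'
from sim import *
T=pose()
go(T,(.55,-.12,.2),down(8.8))
go(T,(.55,-.12,.24),down(-20))
E
```

```text
jog [ 0.5057  0.3851 -1.2075] [ 0.0409 -0.0687 -0.0976] rows>= 10.9
jog [ 0.5618  0.2372 -0.7214] [ 0.0402 -0.0462 -0.1307] rows>= 7.6
```

jog_arm(
  series="0 0 0 0.01 -0.012 -0.035 0.4;0.1 0.04 -0.1 0.02 -0.025 -0.07 0.4;0.562 0.237 -0.721 0.03 -0.04 -0.105 0.4;0.562 0.237 -0.721 0.04 -0.046 -0.13 0.4;0.562 0.237 -0.721 0.04 -0.046 -0.13 0.4;0.562 0.237 -0.721 0.04 -0.046 -0.13 0.4;0.562 0.237 -0.721 0.04 -0.046 -0.13 0.4;0.562 0.237 -0.721 0.04 -0.046 -0.13 0.4;0.562 0.237 -0.721 0.04 -0.046 -0.13 0.4;0.562 0.237 -0.721 0.04 -0.046 -0.13 0.4;0.562 0.237 -0.721 0.04 -0.046 -0.13 0.4;0.562 0.237 -0.721 0.04 -0.046 -0.13 0.4",
)

```text
time: 14.3
tool_pos: [0.5492, -0.1176, 0.2389]
orientation: [0.0, 0.82, 0.573, -0.0]
force: [-0.8, 0.8, -0.1]
width: 0.601
```

```bash
python3 - <<'E'
from sim import *
T=pose();st=read_state();q=st["joint_positions"];print(q.round(2),T[:3,3].round(4),st["time"],"fk err mm",((fk(q,p,sg)[0]-T[:3,3])*1e3).round(1))
for be in(-.4,.0):
    run(q,[("S",*gp(be,.1)),("G",*gp(be)),("U",gp(be)[0]+[0,0,.12],Rb(be))])
go(T,*gp(-.4,.12));go(T,*gp(-.4,.1))
E
```

```text
[-0.51  0.5   0.92  1.97 -0.5   0.92  0.32] [ 0.5492 -0.1176  0.2389] 14.3 fk err mm [ 0.9 -4.7  0.2]
S [-0.74  1.15  1.29  2.02 -0.63  0.62 -0.49] err 0.0 rot 63
G [-0.59  1.18  1.13  2.04 -0.72  0.43 -0.42] err 0.0 rot 0
U [-0.65  1.05  1.29  2.01 -0.53  0.58 -0.46] err 0.0 rot 0
S [-0.57  0.74  0.95  2.26 -1.05  0.11  0.07] err 0.24 rot 54
G [-0.38  0.86  0.81  2.14 -1.05  0.11  0.06] err 0.547 rot 3
U [-0.47  0.69  0.95  2.2  -1.05  0.11  0.17] err 0.039 rot 7
jog [-0.4362 -0.594   0.8213] [-0.0926  0.0702  0.0972] rows>= 8.8
jog [-0.4362 -0.594   0.8213] [-0.1054  0.0728  0.1123] rows>= 8.8
```

jog_arm(
  series="-0.436 -0.594 0.821 0 0 0 0.4;-0.436 -0.594 0.821 0 0 0 0.4;-0.436 -0.594 0.821 0 0 0 0.4;-0.436 -0.594 0.821 -0.02 0.015 0.02 0.4;-0.436 -0.594 0.821 -0.04 0.03 0.04 0.4;-0.436 -0.594 0.821 -0.06 0.045 0.06 0.4;-0.436 -0.594 0.821 -0.08 0.06 0.08 0.4;-0.436 -0.594 0.821 -0.093 0.07 0.097 0.4;-0.436 -0.594 0.821 -0.093 0.07 0.097 0.4;-0.436 -0.594 0.821 -0.093 0.07 0.097 0.4;-0.436 -0.594 0.821 -0.093 0.07 0.097 0.4;-0.436 -0.594 0.821 -0.093 0.07 0.097 0.4",
)

```text
time: 15.3
tool_pos: [0.5838, -0.2287, 0.1432]
orientation: [0.332, 0.921, 0.171, -0.112]
force: [-0.2, -0.4, 1.0]
width: 0.603
```

```bash
python3 - <<'E'
from sim import *
from fin import finfit
T=pose();st=read_state();q=st["joint_positions"];print(q.round(2),T[:3,3].round(4),st["time"],st["force"])
print("rot err deg",np.degrees(R.from_matrix(T[:3,:3].T@Rb(-.4)).as_rotvec()).round(2),"pos err",((gp(-.4,.12)[0]-T[:3,3])*1e3).round(1))
s=grab("wrist","w9");finfit("w9");T=pose()
go(T,*gp(-.4,.06));go(T,*gp(-.4,.02));go(T,*gp(-.4))
E
```

```text
[-0.75  1.09  1.27  2.01 -0.53  0.62 -0.58] [ 0.5838 -0.2287  0.1432] 15.3 [-0.20965299 -0.41364817  1.02071063]
rot err deg [ 0.06 -0.21  0.28] pos err [-0.5 -0.  -1.4]
w9 1142 fin top h 0.0567 (array([0.3, 0.4]), array([70.8, 10. ]), 89.98) slope deg x,y [ 0.87 -0.1 ]
foot+x 1233 [0.0092 0.0121 0.0115] 0.0118
foot-x 1121 [-0.0089  0.0113  0.0119] 0.0119
bed 1978 [ 0.0213  0.0111 -0.0001] -0.0001
jog [ 0.0001 -0.0042  0.0034] [-0.0001 -0.0014  0.0612] rows>= 1.5
jog [ 0.0001 -0.0042  0.0034] [-0.0003 -0.0014  0.1012] rows>= 2.4
jog [ 0.0001 -0.0042  0.0034] [-0.0004 -0.0014  0.1212] rows>= 2.9
```

Pose reached and the fin is still where modelled. I'll approach along the tool axis.

jog_arm(
  series="0 -0.004 0.003 0 -0.001 0.03 0.4;0 -0.004 0.003 0 -0.001 0.055 0.4;0 -0.004 0.003 0 -0.001 0.075 0.4;0 -0.004 0.003 0 -0.001 0.09 0.4;0 -0.004 0.003 0 -0.001 0.1 0.4;0 -0.004 0.003 0 -0.001 0.107 0.4;0 -0.004 0.003 0 -0.001 0.114 0.4;0 -0.004 0.003 0 -0.001 0.12 0.4;0 -0.004 0.003 0 -0.001 0.12 0.4;0 -0.004 0.003 0 -0.001 0.12 0.4",
)

```text
time: 16.18
tool_pos: [0.5725, -0.3063, 0.051]
orientation: [0.332, 0.921, 0.168, -0.114]
force: [0.7, 0.9, 0.7]
width: 0.594
```

```bash
python3 - <<'E'
from sim import *
T=pose();st=read_state();print(st["joint_positions"].round(2),st["force"],st["time"],"err tool axes mm",(T[:3,:3].T@(gp(-.4)[0]-T[:3,3])*1e3).round(1),np.degrees(R.from_matrix(T[:3,:3].T@Rb(-.4)).as_rotvec()).round(2))
E
```

```text
[-0.57  1.15  1.09  2.05 -0.62  0.39 -0.52] [0.69057233 0.92183758 0.73158669] 16.1833 err tool axes mm [-0.8  0.1  0.1] [0.05 0.14 0.03]
```

jog_arm(
  series="0 0 0 0 0 0 1;0 0 0 0 0 0 1;0 0 0 0 0 0 1;0 0 0 0 0 0 1;0 0 0 0 0 0 1;0 0 0 0 0 0 1;0 0 0 0 0 0 1;0 0 0 0 0 0 1",
  newtons=90,
)

```text
time: 16.85
tool_pos: [0.5729, -0.3064, 0.0512]
orientation: [0.333, 0.921, 0.168, -0.113]
force: [0.5, 2.0, 5.0]
width: 0.109
```

Gripped: width 0.109 is about 9.3 mm. I'll lift off perpendicular to the bed.

jog_arm(
  series="0 0 0 -0.004 0 -0.009 1;0 0 0 -0.01 0 -0.022 1;0 0 0 -0.016 0 -0.037 1;0 0 0 -0.023 0 -0.055 1;0 0 0 -0.031 0 -0.074 1;0 0 0 -0.039 0 -0.092 1;0 0 0 -0.047 0 -0.11 1;0 0 0 -0.055 0 -0.129 1;0 0 0 -0.055 0 -0.129 1;0 0 0 -0.055 0 -0.129 1",
)

```text
time: 17.68
tool_pos: [0.5344, -0.2338, 0.1662]
orientation: [0.332, 0.921, 0.168, -0.113]
force: [1.1, -0.4, -3.0]
width: 0.105
```

```bash
cat > held.py <<'E'
from sim import *
def held(tag,be0=-.4):
    s=load(tag);P=cloud(s).reshape(-1,3);P=P[np.isfinite(P).all(1)];T=s["C"]@np.linalg.inv(s["hand_eye"])
    Q=(P-T[:3,3])@T[:3,:3]                     # tool coords
    M=R.from_rotvec([0,be0,0]).as_matrix()      # tool->fin-like axes: v_orig=M@v_tool
    V=Q@M.T; c=M@np.array([0,0,-.0465])
    # straightedge axes: x=tool y, y=orig x, z=-orig z, origin 39 mm below pad point
    S=np.c_[V[:,1]-c[1],V[:,0]-c[0],-(V[:,2]-c[2])+.039]
    def plane(q):
        A=np.c_[q[:,:2],np.ones(len(q))];k=np.linalg.lstsq(A,q[:,2],rcond=None)[0];r=q[:,2]-A@k
        q=q[abs(r)<.0015];A=np.c_[q[:,:2],np.ones(len(q))];k=np.linalg.lstsq(A,q[:,2],rcond=None)[0];return q,k
    f=S[(abs(S[:,0])<.016)&(abs(S[:,1])<.1)&(S[:,2]>.006)&(S[:,2]<.02)&(abs(S[:,0])>.0065)]
    q,k=plane(f);print(tag,"foot top n",len(q),"h",k[2].round(4),"slope deg x,y",np.degrees(k[:2]).round(2),"x",q[:,0].min().round(4),q[:,0].max().round(4),"y",q[:,1].min().round(4),q[:,1].max().round(4))
    r=cv2.minAreaRect((q[:,:2]*1000).astype(np.float32));print("  rect",np.round(r[0],1),np.round(r[1],1),round(r[2],2))
    return S
E
python3 - <<'E'
from held import *
st=read_state();s=grab("wrist","w10");print(st["joint_positions"].round(2),st["force"],st["time"],st["width"],pose()[:3,3]);held("w9");held("w10")
E
```

```text
[-0.78  1.01  1.27  2.11 -0.44  0.56 -0.61] [ 1.06107045 -0.44452474 -2.97191794] 17.6833 0.10531684754991703 [ 0.53441205 -0.23429117  0.1655192 ]Traceback (most recent call last):
  File "<stdin>", line 2, in <module>
  File "held.py", line 13, in held
    q,k=plane(f);print(tag,"foot top n",len(q),"h",k[2].round(4),"slope deg x,y",np.degrees(k[:2]).round(2),"x",q[:,0].min().round(4),q[:,0].max().round(4),"y",q[:,1].min().round(4),q[:,1].max().round(4))
                                                                                                                ~~~~~~~~~~^^
    return umr_minimum(a, axis, None, out, keepdims, initial, where)
ValueError: zero-size array to reduction operation minimum which has no identity
```

```bash
python3 - <<'E'
from held import *
held("w10")
T=pose();q=read_state()["joint_positions"]
Rp=tilt(8.8,0)@R.from_rotvec([0,-.4,0]).as_matrix()
for nm,a in(("mid",(.50,-.10,.22)),("over",(.545,0,.2))):
    go(T,a,Rp)
run(q,[("mid",(.50,-.10,.22),Rp),("over",(.53,-.02,.12),Rp),("down",(.53,-.02,-.0),Rp)])
Rp=tilt(8.8,0)
run(q,[("mid",(.50,-.10,.22),Rp),("over",(.53,-.02,.12),Rp),("down",(.53,-.02,-.0),Rp)])
E
```

```text
w10 foot top n 5221 h 0.0112 slope deg x,y [0.21 0.19] x -0.0132 0.0109 y -0.0054 0.0792
  rect [-1.2 36.9] [84.6 24.1] 89.94
jog [ 0.0217  0.378  -1.3063] [-0.0175 -0.0791 -0.125 ] rows>= 10.9
jog [ 0.0217  0.378  -1.3063] [ 0.0537 -0.1456 -0.1792] rows>= 10.9
mid [-0.87  0.47  0.96  2.2   0.02  0.58  0.16] err 0.0 rot 78
over [-0.85  0.67  0.79  2.19 -0.12  0.46  0.09] err 0.0 rot 0
down [-0.73  0.85  0.6   2.23 -0.22  0.22  0.08] err 0.0 rot 0
mid [-0.36  0.36  0.59  2.1  -0.29  0.76  0.57] err 0.0 rot 87
over [-0.39  0.53  0.47  2.14 -0.44  0.56  0.55] err 0.0 rot 0
down [-0.23  0.71  0.25  2.19 -0.58  0.3   0.67] err 0.0 rot 0
```

View pics/w10.png

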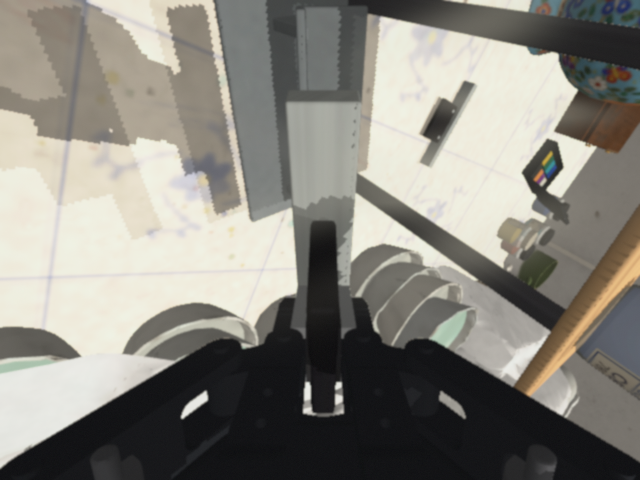

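The straightedge is held square: slopes 0.2°, foot 24.1 mm wide, far end at 79.2 mm as expected. Next I'll carry it over the board upright.

```bash
cat > place.py <<'E'
from held import *
M=R.from_rotvec([0,-.4,0]).as_matrix();c=M@np.array([0,0,-.0465])
def tq(S): return M.T@np.array([S[1]+c[0],S[0]+c[1],-(S[2]-.039)+c[2]])
to=tq((-.0012,-.0008,-.0008))
A=np.radians(8.8);bx=np.array([np.cos(A),np.sin(A),0]);by=np.array([-bx[1],bx[0],0]);Rp=tilt(8.8,0)@M
def tcp(u,v,z): return u*bx+v*by+[0,0,z]-Rp@to
E
python3 - <<'E'
from place import *
T=pose()
go(T,(.50,-.10,.22),Rp);go(T,tcp(.523,-.085,.08),Rp);print(tcp(.523,-.085,.08),tcp(.523,-.085,.013))
E
```

```text
jog [ 0.0217  0.378  -1.3063] [-0.0175 -0.0791 -0.125 ] rows>= 10.9
jog [ 0.0217  0.378  -1.3063] [ 0.0778 -0.2053 -0.0718] rows>= 10.9
[ 0.53368099 -0.02090845  0.07697066] [ 0.53368099 -0.02090845  0.00997066]
```

jog_arm(
  series="0 0 0 -0.005 -0.02 -0.035 1;0 0 0 -0.01 -0.04 -0.07 1;0.022 0.378 -1.306 -0.0175 -0.079 -0.1 1;0.022 0.378 -1.306 -0.0175 -0.079 -0.125 1;0.022 0.378 -1.306 -0.0175 -0.079 -0.125 1;0.022 0.378 -1.306 -0.0175 -0.079 -0.125 1;0.022 0.378 -1.306 -0.0175 -0.079 -0.125 1;0.022 0.378 -1.306 -0.0175 -0.079 -0.125 1;0.022 0.378 -1.306 -0.0175 -0.079 -0.125 1;0.022 0.378 -1.306 -0.0175 -0.079 -0.125 1;0.022 0.378 -1.306 -0.0175 -0.079 -0.125 1;0.022 0.378 -1.306 -0.0175 -0.079 -0.125 1;0.022 0.378 -1.306 -0.0175 -0.079 -0.125 1;0.022 0.378 -1.306 -0.0175 -0.079 -0.125 1;0.022 0.378 -1.306 -0.0175 -0.079 -0.125 1;0.022 0.378 -1.306 -0.0175 -0.079 -0.125 1;0.022 0.378 -1.306 -0.0175 -0.079 -0.125 1",
)

```text
time: 19.15
tool_pos: [0.5001, -0.1008, 0.2194]
orientation: [0.151, 0.639, 0.743, -0.131]
force: [-0.2, -0.2, -4.0]
width: 0.109
```

```bash
cat > chk.py <<'E'
from place import *
st=read_state();T=pose();print(st["joint_positions"].round(2),st["force"].round(1),st["ft_torque"].round(2),round(st["time"],2),st["width"],T[:3,3].round(4))
print("rot err deg",np.degrees(R.from_matrix(T[:3,:3].T@Rp).as_rotvec()).round(2))
o=T[:3,3]+T[:3,:3]@to;print("SE origin bx,by,z mm",(o@bx*1e3).round(1),(o@by*1e3).round(1),(o[2]*1e3).round(1))
def G(u,v,z): go(T,tcp(u,v,z),Rp)
E
python3 - <<'E'
from chk import *
G(.523,-.085,.12);G(.523,-.085,.05);G(.523,-.085,.015);G(.523,-.085,.012)
grab("wrist","w11");held("w11")
E
```

```text
[-0.79  0.43  0.85  2.19  0.14  0.6   0.03] [-0.2 -0.2 -4. ] [ 0.74  0.09 -0.04] 19.15 0.10898121613053603 [ 0.5001 -0.1008  0.2194]
rot err deg [-0.13  0.15 -0.14]
SE origin bx,by,z mm 477.7 -158.8 222.4
jog [-0.0022  0.0026 -0.0024] [0.1082 0.0453 0.0652] rows>= 3.2
jog [-0.0022  0.0026 -0.0024] [0.1356 0.0454 0.1296] rows>= 4.6
jog [-0.0022  0.0026 -0.0024] [0.1493 0.0454 0.1619] rows>= 5.4
jog [-0.0022  0.0026 -0.0024] [0.1505 0.0454 0.1646] rows>= 5.5
w11 foot top n 5311 h 0.0109 slope deg x,y [0.39 0.25] x -0.0125 0.0116 y -0.0055 0.0794
  rect [-0.5 37. ] [84.9 24.1] 89.94
```

jog_arm(
  series="-0.002 0.003 -0.002 0.04 0.01 0 1;-0.002 0.003 -0.002 0.075 0.025 0.015 1;-0.002 0.003 -0.002 0.1 0.04 0.045 1;-0.002 0.003 -0.002 0.115 0.0455 0.08 1;-0.002 0.003 -0.002 0.125 0.0455 0.105 1;-0.002 0.003 -0.002 0.1355 0.0455 0.1295 1;-0.002 0.003 -0.002 0.1355 0.0455 0.1295 1;-0.002 0.003 -0.002 0.1355 0.0455 0.1295 1;-0.002 0.003 -0.002 0.1355 0.0455 0.1295 1",
)

```text
time: 19.95
tool_pos: [0.5344, -0.021, 0.0488]
orientation: [0.151, 0.637, 0.745, -0.129]
force: [-0.2, 0.1, -3.1]
width: 0.102
```

```bash
cat > rel.py <<'E'
from chk import *
def rel(tag):
    s=grab("wrist",tag);P=cloud(s).reshape(-1,3);P=P[np.isfinite(P).all(1)];U=np.c_[P@bx,P@by,P[:,2]]*1e3
    i=(U[:,0]>500)&(U[:,0]<615)&(abs(U[:,1]+85)<75);U=U[i]
    f=U[(U[:,0]<580)&(U[:,2]>6)&(U[:,2]<11)&(abs(U[:,1]+70)<60)];print("board z",np.median(U[(U[:,0]<520)&(U[:,2]<14)][:,2]) if ((U[:,0]<520)&(U[:,2]<14)).any() else None)
    for lo in range(-95,-20,10):
        w=U[(U[:,1]>lo)&(U[:,1]<lo+10)]
        p=w[(w[:,2]>14)&(w[:,2]<19.5)&(w[:,0]>538)]
        if len(p)>30: print("by",lo,"plate x range",np.percentile(p[:,0],[1,99]).round(1),"n",len(p))
    return U
E
python3 - <<'E'
from rel import *
U=rel("w12");held("w12");G(.523,-.085,.02);G(.523,-.085,.012)
E
```

```text
[-0.73  0.75  0.62  2.22 -0.04  0.31 -0.05] [-0.2  0.1 -3.1] [0.65 0.13 0.05] 19.95 0.10151250690730844 [ 0.5344 -0.021   0.0488]
rot err deg [ 0.08 -0.04  0.04]
SE origin bx,by,z mm 523.6 -85.2 51.8
board z 8.656411816762022
by -95 plate x range [542.6 601.2] n 1565
by -85 plate x range [542.4 601.2] n 1487
by -75 plate x range [542.5 601.2] n 1897
by -65 plate x range [542.4 601.3] n 1911
by -55 plate x range [542.6 605.9] n 2315
by -45 plate x range [542.6 601.2] n 2283
w12 foot top n 5317 h 0.0109 slope deg x,y [0.26 0.24] x -0.0125 0.0116 y -0.0054 0.0796
  rect [-0.5 37.1] [85.  24.1] 89.91
jog [ 0.0014 -0.0007  0.0007] [ 0.0125 -0.0007  0.0292] rows>= 0.8
jog [ 0.0014 -0.0007  0.0007] [ 0.0157 -0.0007  0.0366] rows>= 1.0
```

The plate edge is at 542.4, parallel to the board, and the straightedge's face is about 6 mm from it. I'll lower it with force checks.

jog_arm(
  series="0 0 0 0.004 -0.0005 0.01 1;0 0 0 0.008 -0.0005 0.019 1;0 0 0 0.0105 -0.0005 0.025 1;0 0 0 0.013 -0.0005 0.031 1;0 0 0 0.0145 -0.0005 0.0345 1;0 0 0 0.0155 -0.0005 0.0365 1;0 0 0 0.0155 -0.0005 0.0365 1;0 0 0 0.0155 -0.0005 0.0365 1",
)

```text
time: 20.67
tool_pos: [0.5334, -0.0209, 0.0082]
orientation: [0.15, 0.637, 0.745, -0.129]
force: [-0.5, -0.3, -3.0]
width: 0.102
```

jog_arm(
  series="0 0 0 0.0002 0 0.0005 1;0 0 0 0.0004 0 0.001 1;0 0 0 0.0006 0 0.0014 1;0 0 0 0.0006 0 0.0014 1;0 0 0 0.0006 0 0.0014 1",
)

```text
time: 21.08
tool_pos: [0.5335, -0.0207, 0.0068]
orientation: [0.15, 0.637, 0.745, -0.128]
force: [-0.5, -0.9, -3.6]
width: 0.103
```

```bash
python3 chk.py
```

```text
[-0.7   0.83  0.57  2.23 -0.06  0.22 -0.06] [-0.5 -0.9 -3.6] [ 0.69  0.11 -0.02] 21.08 0.1030456016751741 [ 0.5335 -0.0207  0.0068]
rot err deg [ 0.06 -0.1   0.07]
SE origin bx,by,z mm 522.8 -84.8 9.8
```

jog_arm(
  series="0 0 0 0.0002 0 0.0005 1;0 0 0 0.0004 0 0.0009 1;0 0 0 0.0004 0 0.0009 1;0 0 0 0.0004 0 0.0009 1",
)

```text
time: 21.42
tool_pos: [0.5336, -0.0206, 0.0059]
orientation: [0.151, 0.637, 0.745, -0.128]
force: [-1.0, 1.9, 3.0]
width: 0.105
```

jog_arm(
  series="0 0 0 0.0002 0 0.0005 1;0 0 0 0.0004 0 0.0009 1;0 0 0 0.0004 0 0.0009 1;0 0 0 0.0004 0 0.0009 1",
)

```text
time: 21.75
tool_pos: [0.5336, -0.0206, 0.0058]
orientation: [0.151, 0.637, 0.745, -0.128]
force: [-2.5, 7.7, 19.8]
width: 0.105
```

```bash
python3 chk.py
```

```text
[-0.7   0.83  0.57  2.23 -0.07  0.22 -0.06] [-2.5  7.7 19.8] [-0.38  0.66 -0.26] 21.75 0.10457284139769737 [ 0.5336 -0.0206  0.0058]
rot err deg [ 0.1  -0.11  0.05]
SE origin bx,by,z mm 523.0 -84.7 8.8
```

On the board. I'll ease off, then slide towards the plate.

jog_arm(
  series="0 0 0 -0.0003 0 -0.0008 1;0 0 0 -0.0003 0.001 -0.0008 1;0 0 0 -0.0003 0.002 -0.0008 1;0 0 0 -0.0003 0.003 -0.0008 1;0 0 0 -0.0003 0.004 -0.0008 1;0 0 0 -0.0003 0.0045 -0.0008 1;0 0 0 -0.0003 0.0045 -0.0008 1;0 0 0 -0.0003 0.0045 -0.0008 1",
)

```text
time: 22.42
tool_pos: [0.5354, -0.0211, 0.0058]
orientation: [0.149, 0.638, 0.744, -0.13]
force: [-6.4, 1.9, 12.0]
width: 0.105
```

```bash
python3 chk.py
```

```text
[-0.7   0.83  0.57  2.22 -0.06  0.23 -0.06] [-6.4  1.9 12. ] [-0.45  1.36 -0.66] 22.42 0.10467849919562318 [ 0.5354 -0.0211  0.0058]
rot err deg [-0.21 -0.06  0.03]
SE origin bx,by,z mm 524.7 -85.4 8.9
```

jog_arm(
  series="0 0 0 -0.0003 0 -0.0006 1;0 0 0 -0.0003 0.001 -0.0006 1;0 0 0 -0.0003 0.002 -0.0006 1;0 0 0 -0.0003 0.002 -0.0006 1;0 0 0 -0.0003 0.002 -0.0006 1",
)

```text
time: 22.83
tool_pos: [0.5401, -0.0199, 0.0061]
orientation: [0.151, 0.637, 0.745, -0.128]
force: [0.5, -1.8, -1.2]
width: 0.103
```

```bash
python3 chk.py
```

```text
[-0.7   0.83  0.57  2.21 -0.06  0.23 -0.06] [ 0.5 -1.8 -1.2] [ 0.15  0.19 -0.09] 22.83 0.1034531434956209 [ 0.5401 -0.0199  0.0061]
rot err deg [ 0.06 -0.09  0.06]
SE origin bx,by,z mm 529.5 -84.9 9.2
```

jog_arm(
  series="0 0 0 0 0.0005 0 1;0 0 0 0 0.001 0 1;0 0 0 0 0.0015 0 1;0 0 0 0 0.0015 0 1;0 0 0 0 0.0015 0 1",
)

```text
time: 23.25
tool_pos: [0.5402, -0.0198, 0.0061]
orientation: [0.15, 0.638, 0.745, -0.129]
force: [-5.1, -1.9, -0.3]
width: 0.102
```

jog_arm(
  series="0 0 0 0 0.001 0.0003 1;0 0 0 0 0.002 0.0003 1;0 0 0 0 0.002 0.0003 1;0 0 0 0 0.002 0.0003 1",
)

```text
time: 23.58
tool_pos: [0.5403, -0.0197, 0.0059]
orientation: [0.149, 0.638, 0.745, -0.13]
force: [-10.3, 1.8, 6.4]
width: 0.106
```

```bash
python3 chk.py
```

```text
[-0.69  0.83  0.57  2.21 -0.06  0.24 -0.06] [-10.3   1.8   6.4] [-0.14  2.07 -0.8 ] 23.58 0.10591047542017903 [ 0.5403 -0.0197  0.0059]
rot err deg [-0.24 -0.09  0.1 ]
SE origin bx,by,z mm 529.8 -84.9 9.0
```

Firm contact now: motion has stopped at 10 N. One more firm press, then release.

jog_arm(
  series="0 0 0 0 0.001 0.0003 1;0 0 0 0 0.002 0.0003 1;0 0 0 0 0.002 0.0003 1;0 0 0 0 0.002 0.0003 1",
)

```text
time: 23.92
tool_pos: [0.5403, -0.0198, 0.0059]
orientation: [0.148, 0.638, 0.744, -0.132]
force: [-16.4, 4.6, 15.1]
width: 0.104
```

```bash
python3 chk.py; python3 -c "
from held import *
grab('wrist','w13');held('w13')"
```

```text
[-0.69  0.83  0.57  2.21 -0.06  0.25 -0.06] [-16.4   4.6  15.1] [-0.35  3.17 -1.21] 23.92 0.10352080793138999 [ 0.5403 -0.0198  0.0059]
rot err deg [-0.42 -0.1   0.12]
SE origin bx,by,z mm 529.8 -84.9 9.0
w13 foot top n 5020 h 0.0101 slope deg x,y [-2.49  0.61] x -0.0127 0.016 y -0.016 0.0793
  rect [ 1.6 31.7] [28.7 95.4] 0.03
```

jog_arm(
  series="0 0 0 0 0 0 0.85;0 0 0 0 -0.001 -0.0003 0.75;0 0 0 0 -0.005 -0.0006 0.65;0 0 0 0 -0.005 -0.001 0.6;0 0 0 0 -0.005 -0.001 0.6;0 0 0 0 -0.005 -0.001 0.6",
)

```text
time: 24.47
tool_pos: [0.5411, -0.0192, 0.0067]
orientation: [0.151, 0.637, 0.745, -0.128]
force: [0.6, 0.8, -0.5]
width: 0.401
```

jog_arm(
  series="0 0 0 0 0 -0.005 0.6;0 0 0 0 0 -0.02 0.6;0 0 0 0 0 -0.04 0.6;0 0 0 0 0 -0.07 0.6;0 0 0 0 0 -0.11 0.6;0 0 0 0 0 -0.15 0.6;0 0 0 0 0 -0.18 0.6;0 0 0 0 0 -0.18 0.6;0 0 0 0 0 -0.18 0.6",
)

```text
time: 25.22
tool_pos: [0.5303, 0.0509, 0.1739]
orientation: [0.151, 0.637, 0.745, -0.127]
force: [-0.9, -0.2, -1.6]
width: 0.404
```

```bash
cat > fin2.py <<'E'
from rel import *
s=grab("wrist","w14");P=cloud(s).reshape(-1,3);P=P[np.isfinite(P).all(1)];U=np.c_[P@bx,P@by,P[:,2]]*1e3
U=U[(U[:,0]>505)&(U[:,0]<620)&(abs(U[:,1]+85)<110)]
print("board z",np.median(U[(U[:,2]<13)&(U[:,0]<515)][:,2]))
for lo in range(-170,0,10):
    w=U[(U[:,1]>lo)&(U[:,1]<lo+10)]
    f=w[(w[:,2]>19.6)&(w[:,2]<22.6)&(w[:,0]<550)];p=w[(w[:,2]>15)&(w[:,2]<18.8)&(w[:,0]>538)]
    g=w[(w[:,2]>6)&(w[:,2]<12)&(w[:,0]>540)&(w[:,0]<546)]
    print(lo,"foot",np.percentile(f[:,0],[1,99]).round(1) if len(f)>20 else None,np.median(f[:,2]).round(1) if len(f)>20 else None,"plate",np.percentile(p[:,0],[1,99]).round(1) if len(p)>20 else None,"gap pts",len(g))
n=U[(U[:,2]>60)&(U[:,2]<70)&(U[:,0]<545)]
if len(n)>30: r=cv2.minAreaRect(n[:,:2].astype(np.float32));print("fin top",np.round(r[0],1),np.round(r[1],1),round(r[2],2),np.median(n[:,2]))
E
python3 fin2.py
```

```text
[-0.97  0.57  0.78  2.11  0.01  0.65 -0.12] [-0.9 -0.2 -1.6] [ 0.36  0.06 -0.02] 25.22 0.40358697563165374 [0.5303 0.0509 0.1739]
rot err deg [ 0.27 -0.21  0.1 ]
SE origin bx,by,z mm 530.5 -13.6 176.9
board z 8.309851721491373
-170 foot [518.4 541.1] 20.5 plate None gap pts 24
-160 foot [518.5 541.1] 20.4 plate None gap pts 23
-150 foot [518.7 541.9] 20.4 plate None gap pts 10
-140 foot [518.9 549.9] 20.5 plate None gap pts 0
-130 foot [518.2 549.7] 20.5 plate [542.5 601.7] gap pts 0
-120 foot [518.3 547.6] 20.4 plate [542.4 606.4] gap pts 0
-110 foot [518.5 541.2] 20.5 plate [542.3 601.2] gap pts 0
-100 foot [518.7 542. ] 20.4 plate [543.  601.5] gap pts 0
-90 foot [518.2 541.8] 20.5 plate [542.8 601.3] gap pts 0
-80 foot [518.3 541.5] 20.4 plate [542.5 601.2] gap pts 0
-70 foot [518.5 541.3] 20.5 plate [542.4 601.1] gap pts 0
-60 foot [518.8 541.9] 20.6 plate [543.  601.4] gap pts 0
-50 foot [518.3 541.7] 20.5 plate [542.8 605.7] gap pts 0
-40 foot [518.4 541.5] 20.5 plate [542.5 601. ] gap pts 38
-30 foot [518.7 541.3] 20.6 plate None gap pts 39
-20 foot [518.9 541.9] 20.7 plate None gap pts 47
-10 foot [518.9 541.7] 20.5 plate None gap pts 74
fin top [529.8 -84.4] [ 9.7 70.3] 0.45 65.25175667925915
```

```bash
python3 - <<'E'
from h import *
s=load("w14");P=cloud(s);d=np.hypot(P[...,0]-.56,P[...,1])<.1
v,u=np.where(d&(P[...,2]>.005));a,b,c,e=v.min(),v.max(),u.min(),u.max();print(a,b,c,e)
im=s["pixels"][max(0,a-10):b+10,max(0,c-10):e+10];k=min(800/im.shape[1],600/im.shape[0]);cv2.imwrite("pics/final.png",cv2.resize(im,None,fx=k,fy=k,interpolation=cv2.INTER_CUBIC))
E
```

```text
91 479 184 534
```

View pics/final.png

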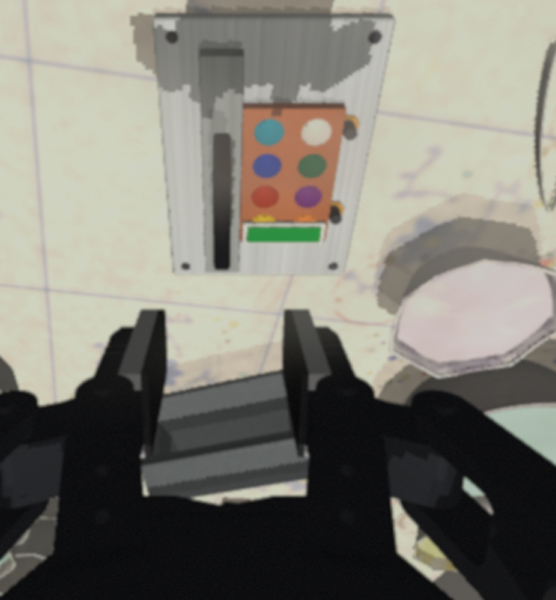

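The final crop shows the straightedge (about x 205–243) flush along the plate's left edge (x 243), with no gap visible. The plate touches both pins at (350,128) and (336,212), and the gripper is clear of everything. Handing in.

```bash
python3 -c "
from plant import finish_job;print(finish_job())"
```

```text
the job is handed in; nothing more can be done
None
```

The job is done and handed in at about 25 s of the 58 s allowed. The green-tagged plate lies flat on the board, chips up, against both pins. The larger straightedge lies foot down on the board, flush along the plate's other long edge. I never moved or touched the red-tagged plate.

**Last checks, all in the board's frame:**
- **Plate against the pins:** the plate's pin-side edge read 601.2 mm after the straightedge was pressed on and 602.1 mm before. The pin line is at 601.9 mm. That difference is within the camera error, and the final picture shows the plate touching both pins.
- **Straightedge flush:** its face read 541.1–542.0 mm and the plate edge 542.3–543.0 mm. No board showed between them along nearly the whole edge. The one exception is the strip at the plate's end, where the few board readings probably lie beyond the plate's corner. The two edges run parallel.
- **Foot flat:** the top of the foot was level along its length, about 12 mm above the board as it should be. The fin's top outline fitted 0.45° off the board's axis, but the foot's edges showed no such turn.

**What disagreed or went wrong:**
- **Fingertip position:** the real fingertips sit about 27–30 mm behind the reported TCP, so my first grasp closed above the plate without touching it. I corrected for this from the depth images.
- **First approach to the rack:** it ran two joints up to their limits, so I took the fin with the tool leaned 0.4 rad along the fin instead.
- **Pictures viewed:** I viewed 12, two more than the budget of 10.

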